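# Hang the tube carrier on the keeper peg

### The arm

A 7-joint arm with a two-finger parallel gripper is mounted at the origin on the work surface. World frame = base frame: x ahead of the robot, y to its left, z up, the work surface at z = 0. Lengths are in m, angles in rad, forces in N, time in s.
With the tool pointing down it reaches from about 0.4 to 0.85 m from the base axis. Payload 4.5 kg.
Tool frame: the origin (TCP) lies on the mounting face of the last link; the fingertips stand 166 mm ahead of it and the grasp point (between the pads) lies 147 mm ahead of it; y points along the fingers, z is the direction in which the jaws open and shut, and the axes are right-handed (so a half turn about y gives the same grasp; the last joint's range is limited). The gripper opens to 88 mm and grips with 3 to 60 N. Pads are 18 mm wide; open, the fingers measure 123 mm over their backs; the gripper's body (75 mm by 187 mm) begins 45 mm behind the grasp point.
Start: joints at [-1.129, 0.689, -0.195, 1.565, 0.157, 0.902, -0.215], TCP at [0.248, 0.574, 0.405] pointing down, gripper open.
Joint ranges: [-3.01, 3.01], [-0.46, 2.08], [-1.47, 1.51], [0.13, 2.56], [-1, 4.14], [0.04, 2.09], [-2.66, 2.66]. Speed limits (rad/s): [2.57, 2.57, 3.14, 3.14, 3.14, 3.14, 3.14].

### API

Orientations are given as a unit quaternion [x, y, z, w].
In Python, from plant import r gives the robot as it stands.
- The arm moves only by the tool arm_command, never from a script. Its argument "deltas" is a list of rows, each an object of numbers: "dx", "dy", "dz": the shift along the tool's x, y, z each as a share of 1000 mm, from -1 to 1; "wx", "wy", "wz": the turn, a rotation vector about the tool's x, y, z each as a share of 45 degrees, from -1 to 1. In form: [{"dx": .., "dy": .., "dz": .., "wx": .., "wy": .., "wz": ..}, ...]. A call has exactly 5 rows; each row is the pose to reach, as a shift and turn from the pose commanded when the call began, along the tool's axes at that moment; what a row does not reach only later rows make up. A row lasts 1/10 s, in which the tool goes at most 50 mm and 8.59 degrees, less where a joint would pass 70% of its speed; a pose out of reach is approached as far as the arm can. A call with a number of a shift or a turn outside -1 to 1 is refused whole. A call with a gripper value outside its range is refused whole. "claw" is the opening, from -1 (shut) to 1 (fully open), set as the call begins (left out, the last holds). The fingers move at their own pace and stop on an object; "grip_force" is the grip in N (left out, the last holds). Time passes only in rows, so rows that repeat a pose let the fingers close, or fill a call up. It gives the time, the measured TCP pose, the force and the opening at its end, in the units of the state.
- r.get_state(): the state, without advancing time (a new reading comes with each control period).
- r.snapshot(name): name is "scene" or "top"; returns the picture (480x640x3 uint8, red, green, blue); there is no depth.
- r.get_calibration(name): a dict with "vertical_fov" (degrees; the focal length in pixels is half the picture's height over the tangent of half this angle, whatever the lens; pixels are square), "cx", "cy" (the principal point, pixels), "R" (3x3) and "t" (3): a world point X has camera coordinates R X + t. Camera axes: x right, y down, z forward; pixel columns grow to the right and rows downward; lengths in m; the calibration is good to about 2 mm. A picture is of the moment at which its call begins. get_calibration takes no time and is no camera call.
- r.finish_job(): hands the job in, once; it reports no verdict.
The state is a dict: "clock": time; "q": joint angles; "qd": joint speeds; "joint_torque": joint torques, N m; "tool_pos": TCP position; "eef_rot": TCP orientation; "contact_force": force on the tool from outside, world axes, zero at the start; "moment": the same for the moment, N m; "opening": opening from 0.0 (shut) to 1.0 (fully open).
Only numpy, scipy, OpenCV 4.12 (cv2) and the standard library are available. Lean on these libraries where they do the work, as an engineer would, in place of code of your own. Each camera call takes 0.05 s, during which the arm holds its last target.

### The job

Pick up the tube carrier and hang it by its eye on the stand's peg, pushing the eye past the hinged keeper until the keeper drops shut behind it. Then prove that it is locked: pull the carrier back along the peg against the shut keeper with a steady 5 N or so (at least 3 N, never over 9 N on the keeper), and let go, leaving it hanging still. Never press on the peg or stand with more than 15 N, and leave the other things on the bench where they are.

Things in the scene. Friction and masses are not known exactly. Their poses are not given: they have to be found in the camera images.
- grip (a point): Centre of the carrier's grip block, 16 mm (its x) by 24 mm (its y) by 52 mm high, on top of the plate, from 124 to 176 mm above the carrier's underside; this point is at 152 mm. Grasp it from above across its 24 mm width (along y). Axes: z up, x along the axis of the eye, y across the plate.
- eye (a point): Centre of the carrier's eye: a round hole of 30 mm diameter through the 8 mm thick plate (48 mm wide, from 48 to 124 mm above the underside), axis along the carrier's x, 52 mm below point grip, 100 mm above the underside. Hung on the peg, it lies 8 mm below the peg's axis.
- carrier: Loose tube carrier, white plastic, 0.18 to 0.35 kg, standing upright on the bench: a box 44 mm (x) by 84 mm (y) by 48 mm high with two capped tubes at each y end (tops at 70 mm, 23 mm or more off the middle); in its middle an upright plate with the eye, and the grip block on top. Same front and back. Origin: centre of its underside; x along the eye's axis.
- stand: Fixed aluminium stand: foot plate 130 by 120 by 12 mm, post 26 by 30 mm, 200 mm tall. Origin: on the bench, 10 mm from the post's axis. A steel bar, 24 mm thick, points level along its -x, 180 mm up, ends in a flat shoulder disc of 40 mm diameter, and goes on as a 14 mm peg, 56 mm long. The bar is clamped farther in or out: the shoulder is 36 to 54 mm from the origin, not measured, and stays put.
- peg_mid (a point): Nominal point on the peg's axis, 70 mm from the stand's origin along its -x, 180 mm above the bench; axes as the stand's (-x = toward the peg's free tip, +x = toward post and shoulder). By the bar's setting, the shoulder lies 16 to 34 mm from it on the post side, the keeper's hinge 16 to 34 mm and the tip 22 to 40 mm from it on the tip side.
- keeper (a joint): Steel keeper bar (35 g, 7 mm thick, 12 mm wide) hinged on the peg's axis 50 mm before the shoulder, hanging 40 mm below the axis. 0 = shut (straight down, on its stop); up to 1.55 rad lifted inward, toward the post; falls by its weight. A plate pushed inward lifts it; it falls once the plate's outer face is 33 to 37 mm past the hinge. Shut, it stops a plate from behind.
- wash_bottle: Bystander: bottle, 56 mm diameter, 130 mm tall; origin at the centre of its underside.
- tube_rack: Bystander: white tube rack 70 (its x) by 150 (its y) by 45 mm with some capped tubes up to 65 mm; origin at the centre of its underside.
- glove_box: Bystander: carton 120 (its x) by 230 (its y) by 70 mm; origin at the centre of its underside.
There are look-alikes about, which are no part of the job. Leave any blue look-alike of the carrier alone.

How it is judged:
By the outcome, as a careful person would: the job done as asked, in the order asked, and still so for the second after the job is handed in, with the robot touching nothing.
It also fails if it takes over 61 s, if anything falls off the work surface, if the arm or the gripper's body presses on something with over 40 N, if the wrist force passes 120 N, or if a joint passes its speed limit or range.

## Working session

There is one attempt and no reset: what is moved stays moved. The work goes in short steps, Python scripts to look and compute and a tool call to move; the robot and the scene stay as the last step left them, time stands still between calls to the robot, and variables do not carry over. Pictures are saved under pics/ and viewed, and the job is handed in when it is done.

Besides the shell and the picture viewer there is one more tool, called after "Call:" as name([rows], argument=value, ...), one row to a line, values as JSON. arm_command: Moves the arm, as the interface text tells. Shift numbers are shares of 1000 mm and turn numbers shares of 45 degrees, none past 1 either way. Its arguments: {"type":"object","properties":{"deltas":{"type":"array","items":{"type":"object","properties":{"dx":{"type":"number","minimum":-1,"maximum":1},"dy":{"type":"number","minimum":-1,"maximum":1},"dz":{"type":"number","minimum":-1,"maximum":1},"wx":{"type":"number","minimum":-1,"maximum":1},"wy":{"type":"number","minimum":-1,"maximum":1},"wz":{"type":"number","minimum":-1,"maximum":1}}}},"claw":{"type":"number"},"grip_force":{"type":"number"}},"required":["deltas"]}

```bash
ls; mkdir -p pics
python3 - <<'E'
from plant import r
import cv2
s=r.get_state()
for k,v in s.items(): print(k,v)
for n in("scene","top"):
    im=r.snapshot(n); cv2.imwrite(f"pics/{n}0.png",im[:,:,::-1]); print(n,r.get_calibration(n))
E
```

```text
pics
clock 0.0
q [-1.12924102  0.68997147 -0.19451308  1.56635354  0.15733617  0.90249237
 -0.21508528]
qd [ 0.000348    0.0005599  -0.00100575 -0.00108066 -0.00051822 -0.00238562
  0.00013376]
joint_torque [ 3.27737653e-04 -5.27564192e+01 -1.26674987e+00 -1.53428346e+01
 -5.26242214e-02  6.63547471e-03  1.79191325e-04]
tool_pos [0.24774172 0.57344068 0.40391502]
eef_rot [ 0.69311271 -0.14319852  0.14305012 -0.69182774]
contact_force [ 1.14110144 -1.28903461  0.43493209]
moment [ 0.01423043 -0.03892033 -0.01760124]
opening 1.004080990106778
scene {'vertical_fov': 45.12135540519401, 'cx': 309.135685763503, 'cy': 239.88757696078068, 'R': array([[ 0.4650044 ,  0.88514354, -0.01708272],
       [ 0.57155054, -0.31488437, -0.75774522],
       [-0.67609237,  0.34259122, -0.65232689]]), 't': array([-0.29753022, -0.25089393,  1.66888474])}
top {'vertical_fov': 50.08272782056537, 'cx': 318.4190092859762, 'cy': 241.8150666055829, 'R': array([[ 0.00672378, -0.99991575, -0.01110295],
       [-0.99406507, -0.00547802, -0.10864912],
       [ 0.10857914,  0.01176759, -0.99401816]]), 't': array([3.42147814e-04, 5.94179787e-01, 1.10718075e+00])}
```

View pics/scene0.png

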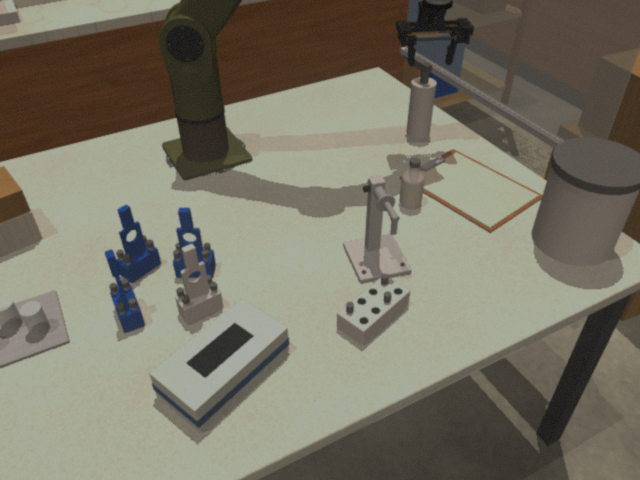

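View pics/top0.png

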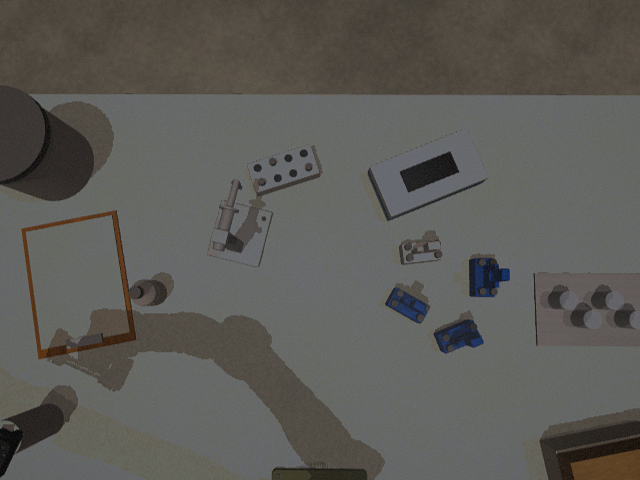

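The white carrier is at top (420,250) and scene (198,290). The stand is at top (240,235) with its peg pointing up in the image, so away from the robot. I'll zoom in on both.

Run:
```python
import cv2,numpy as np
t=cv2.imread("pics/top0.png");s=cv2.imread("pics/scene0.png")
def z(im,x0,y0,x1,y1,k): return cv2.resize(np.clip(im[y0:y1,x0:x1].astype(float)*1.6,0,255).astype(np.uint8),None,fx=k,fy=k,interpolation=cv2.INTER_CUBIC)
cv2.imwrite("pics/t_stand.png",z(t,200,140,330,280,4))
cv2.imwrite("pics/t_car.png",z(t,380,220,520,360,4))
cv2.imwrite("pics/s_stand.png",z(s,330,140,430,290,4))
cv2.imwrite("pics/s_car.png",z(s,100,190,240,340,4))
```

```text
(no output)
```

View pics/t_stand.png

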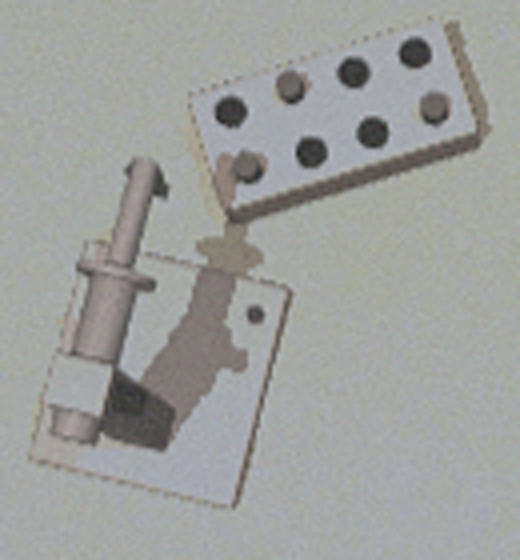

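View pics/t_car.png

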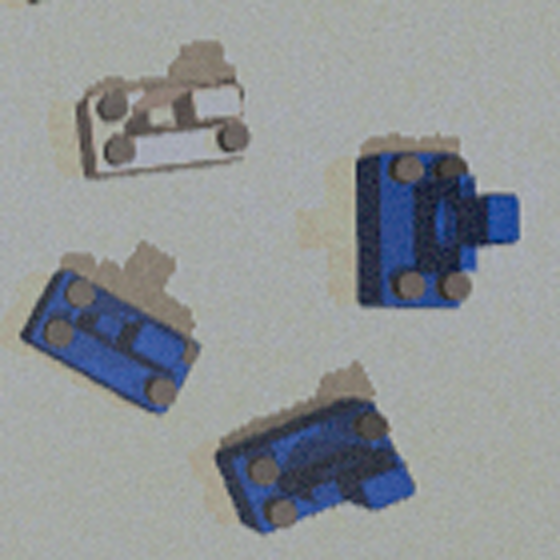

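View pics/s_stand.png

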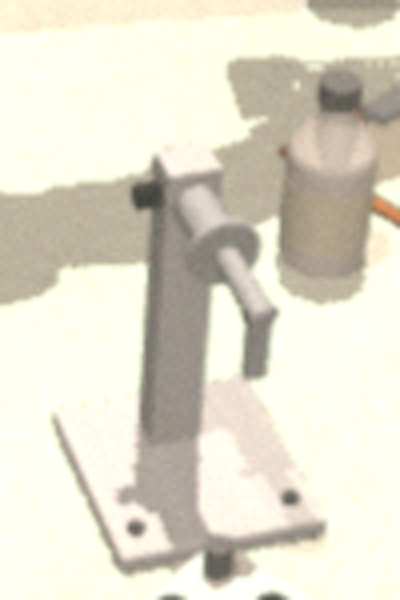

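View pics/s_car.png

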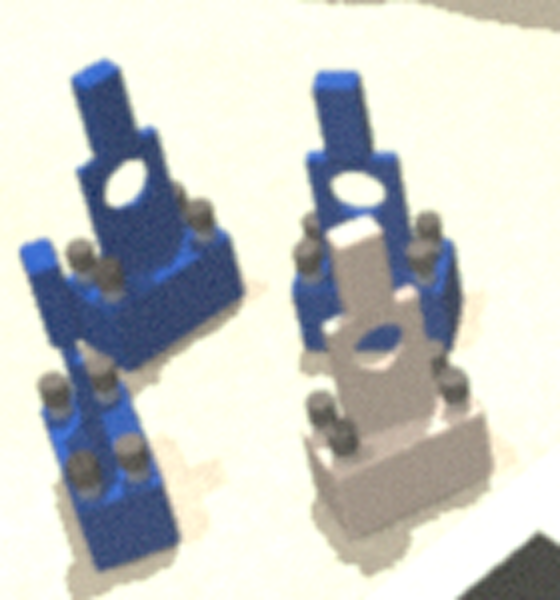

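```bash
cat > h.py <<'E'
import numpy as np, cv2
from plant import r
def cal(n):
    c=r.get_calibration(n); f=240/np.tan(np.radians(c["vertical_fov"])/2)
    return f,c["cx"],c["cy"],np.array(c["R"]),np.array(c["t"])
def ray(n,uv):
    f,cx,cy,R,t=cal(n); d=R.T@np.array([(uv[0]-cx)/f,(uv[1]-cy)/f,1]); return -R.T@t,d/np.linalg.norm(d)
def onz(n,uv,z):
    o,d=ray(n,uv); return o+d*(z-o[2])/d[2]
def proj(n,X):
    f,cx,cy,R,t=cal(n); c=R@np.array(X)+t; return np.array([cx+f*c[0]/c[2],cy+f*c[1]/c[2]])
def tri(a,b):
    o1,d1=ray("scene",a);o2,d2=ray("top",b)
    A=np.stack([d1,-d2],1);s=np.linalg.lstsq(A,o2-o1,rcond=None)[0]
    p,q=o1+d1*s[0],o2+d2*s[1]; return (p+q)/2,np.linalg.norm(p-q)
def crop(uv,x0,y0,k=4): return ((uv[0]+.5)/k-.5+x0,(uv[1]+.5)/k-.5+y0)
E
python3 - <<'E'
from h import *
np.set_printoptions(precision=4,suppress=True)
T=lambda u,v:crop((u,v),200,140); C=lambda u,v:crop((u,v),380,220)
S=lambda u,v:crop((u,v),330,140); D=lambda u,v:crop((u,v),100,190)
print("cam",ray("scene",(0,0))[0],ray("top",(0,0))[0])
print("foot corners TR BR BL TL")
for p in [(292,290),(237,507),(30,460),(85,240)]: print(onz("top",T(*p),.012))
print("foot from scene");
for p in [(326,522),(53,417),(125,562)]: print(onz("scene",S(*p),.012))
print("axis pts z.18")
for nm,p in dict(tip=(145,163),mid=(131,220),peg0=(121,258),bar=(104,325),barback=(85,340+85)).items(): print(nm,onz("top",T(*p),.18))
print("post top"); 
for p in [(52,352),(115,358),(105,415),(45,410)]: print(onz("top",T(*p),.2))
print("shoulder ends z.18",onz("top",T(79,264),.18),onz("top",T(155,285),.18))
print("shoulder centre tri",tri(S(226,250),T(117,275)))
print("tip tri",tri(S(262,312),T(145,163)))
print("grip top z.176")
for p in [(190,89),(242,83),(243,113),(193,119)]: print(onz("top",C(*p),.176))
print("base top z.048")
for p in [(93,88),(93,176),(243,158)]: print(onz("top",C(*p),.048))
print("grip top scene")
for p in [(326,236),(371,217),(382,232),(338,249)]: print(onz("scene",D(*p),.176))
print("base z0 scene")
for p in [(352,537),(492,466)]: print(onz("scene",D(*p),0))
E
```

```text
cam [ 1.4101 -0.3874  0.8935] [ 0.4704 -0.0094  1.1651]
foot corners TR BR BL TL
[0.6638 0.1089 0.012 ]
[0.5401 0.1378 0.012 ]
[0.5659 0.2553 0.012 ]
[0.6921 0.2276 0.012 ]
foot from scene
[0.6947 0.2244 0.012 ]
[0.5468 0.1374 0.012 ]
[0.6683 0.1115 0.012 ]
axis pts z.18
tip [0.6982 0.1647 0.18  ]
mid [0.6698 0.1709 0.18  ]
peg0 [0.651  0.1753 0.18  ]
bar [0.618  0.1827 0.18  ]
barback [0.5691 0.1906 0.18  ]
post top
[0.6019 0.2032 0.2   ]
[0.5992 0.1731 0.2   ]
[0.5719 0.1772 0.2   ]
[0.5741 0.2057 0.2   ]
shoulder ends z.18 [0.6479 0.1957 0.18  ] [0.6377 0.1584 0.18  ]
shoulder centre tri (array([0.6429, 0.1778, 0.1811]), np.float64(0.0022757373954909858))
tip tri (array([0.6972, 0.164 , 0.1843]), np.float64(8.810473392769934e-05))
grip top z.176
[ 0.5795 -0.2078  0.176 ]
[ 0.5826 -0.2329  0.176 ]
[ 0.568  -0.2331  0.176 ]
[ 0.565 -0.209  0.176]
base top z.048
[ 0.5939 -0.1806  0.048 ]
[ 0.5458 -0.1801  0.048 ]
[ 0.5561 -0.2616  0.048 ]
grip top scene
[ 0.5725 -0.2334  0.176 ]
[ 0.5697 -0.2102  0.176 ]
[ 0.5826 -0.2092  0.176 ]
[ 0.5841 -0.2313  0.176 ]
base z0 scene
[ 0.5968 -0.2571  0.    ]
[ 0.5851 -0.1764  0.    ]
```

```bash
cat >> h.py <<'E'
from scipy.spatial.transform import Rotation as Ro
np.set_printoptions(precision=4,suppress=True)
def Rt(zdir):  # tool y down, tool z along zdir(deg)
    a=np.radians(zdir); z=np.array([np.cos(a),np.sin(a),0]); y=np.array([0,0,-1.]); x=np.cross(y,z)
    return np.stack([x,y,z],1)
def delta(pos,zdir):
    s=r.get_state(); R=Ro.from_quat(s["eef_rot"]).as_matrix(); p=np.array(s["tool_pos"])
    d=R.T@(np.array(pos)-p); w=Ro.from_matrix(R.T@Rt(zdir)).as_rotvec(degrees=True)/45
    print("clock",round(s["clock"],2),"pos",p,"F",np.array(s["contact_force"]),"open",round(s["opening"],3),
      "zdir %.2f"%np.degrees(np.arctan2(R[1,2],R[0,2])),"ydown",R[:,1])
    print("dxyz",d,"w",w, "mm %.1f deg %.1f"%(np.linalg.norm(d)*1e3,np.linalg.norm(w)*45))
E
python3 - <<'E'
from h import *
s=r.get_state();print(Ro.from_quat(s["eef_rot"]).as_matrix())
for z in (97.3,-82.7): delta([.574,-.2205,.42],z)
for p in [(505,275),(420,305),(478,340)]: print(onz("top",p,.176))
for p in [(248,165),(313,146),(320,178),(257,194)]: print("rack",onz("top",p,.045))
E
```

```text
[[ 0.918  -0.0006  0.3965]
 [-0.3965 -0.0015  0.918 ]
 [ 0.0001 -1.     -0.0016]]
clock 0.1 pos [0.2478 0.5735 0.404 ] F [ 0.8328 -0.7252 -0.2716] open 1.002 zdir 66.64 ydown [-0.0006 -0.0015 -1.    ]
dxyz [ 0.6143 -0.015  -0.5996] w [ 0.0021 -0.6814 -0.0004] mm 858.5 deg 30.7
clock 0.1 pos [0.2478 0.5735 0.404 ] F [ 0.8328 -0.7252 -0.2716] open 1.002 zdir 66.64 ydown [-0.0006 -0.0015 -1.    ]
dxyz [ 0.6143 -0.015  -0.5996] w [0.0006 3.3186 0.0028] mm 858.5 deg 149.3
[ 0.5165 -0.3556  0.176 ]
[ 0.4583 -0.1923  0.176 ]
[ 0.3934 -0.3008  0.176 ]
rack [0.7645 0.1623 0.045 ]
rack [0.8086 0.0174 0.045 ]
rack [0.7356 0.0013 0.045 ]
rack [0.6988 0.1408 0.045 ]
```

Call:
arm_command([
  {"dx": 0.014,"dy": -0.001,"dz": -0.014,"wy": -0.03},
  {"dx": 0.043,"dy": -0.003,"dz": -0.042,"wy": -0.08},
  {"dx": 0.075,"dy": -0.005,"dz": -0.073,"wy": -0.13},
  {"dx": 0.107,"dy": -0.008,"dz": -0.105,"wy": -0.18},
  {"dx": 0.14,"dy": -0.012,"dz": -0.136,"wy": -0.22},
])

```text
invalid input at $.deltas[0]: expected keys dx, dy, dz, wx, wy, wz
```

```bash
python3 -c "
from h import *
delta([.574,-.2205,.42],97.3)"
```

```text
clock 0.1 pos [0.2478 0.5735 0.404 ] F [ 0.8328 -0.7252 -0.2716] open 1.002 zdir 66.64 ydown [-0.0006 -0.0015 -1.    ]
dxyz [ 0.6143 -0.015  -0.5996] w [ 0.0021 -0.6814 -0.0004] mm 858.5 deg 30.7
```

Call:
arm_command([
  {"dx": 0.014,"dy": -0.001,"dz": -0.014,"wx": 0,"wy": -0.03,"wz": 0},
  {"dx": 0.043,"dy": -0.003,"dz": -0.042,"wx": 0,"wy": -0.08,"wz": 0},
  {"dx": 0.075,"dy": -0.005,"dz": -0.073,"wx": 0,"wy": -0.13,"wz": 0},
  {"dx": 0.107,"dy": -0.008,"dz": -0.105,"wx": 0,"wy": -0.18,"wz": 0},
  {"dx": 0.14,"dy": -0.012,"dz": -0.136,"wx": 0,"wy": -0.22,"wz": 0},
], claw=1)

```text
clock: 0.6
tool_pos: [0.3226, 0.3915, 0.4164]
eef_rot: [0.703, -0.082, 0.082, -0.702]
contact_force: [0.7, -0.1, 0.3]
opening: 1.001
```

```bash
python3 -c "
from h import *
delta([.574,-.2205,.42],97.3)"
```

```text
clock 0.6 pos [0.3226 0.3915 0.4164] F [ 0.7119 -0.0953  0.3276] open 1.001 zdir 76.66 ydown [-0.0005 -0.0011 -1.    ]
dxyz [ 0.3858 -0.0031 -0.5375] w [ 0.0014 -0.4587 -0.0006] mm 661.7 deg 20.6
```

Call:
arm_command([
  {"dx": 0.028,"dy": 0,"dz": -0.039,"wx": 0,"wy": -0.04,"wz": 0},
  {"dx": 0.056,"dy": 0,"dz": -0.078,"wx": 0,"wy": -0.08,"wz": 0},
  {"dx": 0.084,"dy": 0,"dz": -0.117,"wx": 0,"wy": -0.12,"wz": 0},
  {"dx": 0.112,"dy": 0,"dz": -0.156,"wx": 0,"wy": -0.16,"wz": 0},
  {"dx": 0.14,"dy": -0.001,"dz": -0.195,"wx": 0,"wy": -0.2,"wz": 0},
])

```text
clock: 1.1
tool_pos: [0.4135, 0.1692, 0.4175]
eef_rot: [0.707, -0.027, 0.027, -0.706]
contact_force: [-0.0, 1.0, -0.5]
opening: 1.0
```

```bash
python3 -c "
from h import *
delta([.574,-.2205,.42],97.3)"
```

```text
clock 1.1 pos [0.4135 0.1692 0.4175] F [-0.0198  1.0109 -0.4997] open 1.0 zdir 85.63 ydown [-0.0004 -0.0003 -1.    ]
dxyz [ 0.1897 -0.0024 -0.3764] w [ 0.0003 -0.2593 -0.0006] mm 421.5 deg 11.7
```

Call:
arm_command([
  {"dx": 0.02,"dy": 0,"dz": -0.04,"wx": 0,"wy": -0.03,"wz": 0},
  {"dx": 0.04,"dy": 0,"dz": -0.08,"wx": 0,"wy": -0.06,"wz": 0},
  {"dx": 0.06,"dy": 0,"dz": -0.12,"wx": 0,"wy": -0.09,"wz": 0},
  {"dx": 0.08,"dy": 0,"dz": -0.16,"wx": 0,"wy": -0.12,"wz": 0},
  {"dx": 0.1,"dy": -0.001,"dz": -0.2,"wx": 0,"wy": -0.15,"wz": 0},
])

```text
clock: 1.6
tool_pos: [0.4976, -0.038, 0.4184]
eef_rot: [-0.707, -0.014, 0.015, 0.707]
contact_force: [1.4, 0.4, -0.5]
opening: 0.999
```

```bash
python3 -c "
from h import *
delta([.574,-.2205,.42],97.3)"
```

```text
clock 1.6 pos [ 0.4976 -0.038   0.4184] F [ 1.427   0.3692 -0.5219] open 0.999 zdir 92.33 ydown [-0.0007  0.0002 -1.    ]
dxyz [ 0.069  -0.0016 -0.1855] w [-0.0003 -0.1104 -0.0009] mm 197.9 deg 5.0
```

Call:
arm_command([
  {"dx": 0.017,"dy": 0,"dz": -0.046,"wx": 0,"wy": -0.03,"wz": 0},
  {"dx": 0.034,"dy": 0,"dz": -0.09,"wx": 0,"wy": -0.06,"wz": 0},
  {"dx": 0.05,"dy": 0,"dz": -0.135,"wx": 0,"wy": -0.09,"wz": 0},
  {"dx": 0.062,"dy": -0.001,"dz": -0.168,"wx": 0,"wy": -0.11,"wz": 0},
  {"dx": 0.069,"dy": -0.001,"dz": -0.185,"wx": 0,"wy": -0.11,"wz": 0},
])

```text
clock: 2.1
tool_pos: [0.5737, -0.2226, 0.4189]
eef_rot: [0.706, 0.043, -0.043, -0.705]
contact_force: [-0.2, 0.4, -0.2]
opening: 1.002
```

```bash
python3 -c "
from h import *
delta([.574,-.2205,.299],97.3)
for n in('scene','top'):
  im=r.snapshot(n); cv2.imwrite(f'pics/{n}1.png',im[:,:,::-1])
"
```

```text
clock 2.1 pos [ 0.5737 -0.2226  0.4189] F [-0.2181  0.3594 -0.1831] open 1.002 zdir 96.95 ydown [-0.0006 -0.0016 -1.    ]
dxyz [0.0007 0.1199 0.0022] w [ 0.002  -0.0078 -0.001 ] mm 119.9 deg 0.4
```

View pics/scene1.png

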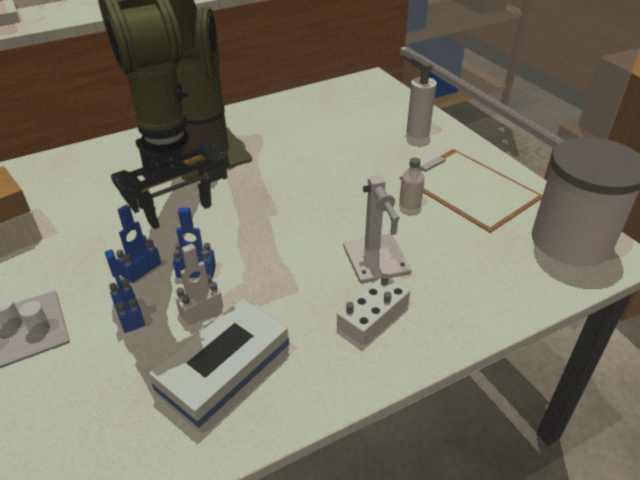

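Call:
arm_command([
  {"dx": 0.001,"dy": 0.015,"dz": 0.001,"wx": 0,"wy": 0,"wz": 0},
  {"dx": 0.001,"dy": 0.04,"dz": 0.002,"wx": 0,"wy": 0,"wz": 0},
  {"dx": 0.001,"dy": 0.07,"dz": 0.002,"wx": 0,"wy": 0,"wz": 0},
  {"dx": 0.001,"dy": 0.09,"dz": 0.002,"wx": 0,"wy": 0,"wz": 0},
  {"dx": 0.001,"dy": 0.1,"dz": 0.002,"wx": 0,"wy": 0,"wz": 0},
], claw=0.3)

```text
clock: 2.7
tool_pos: [0.5734, -0.214, 0.3178]
eef_rot: [-0.705, -0.044, 0.047, 0.706]
contact_force: [-0.3, -0.1, -1.4]
opening: 0.648
```

```bash
python3 -c "
from h import *
delta([.574,-.2205,.299],97.3)
for n in('scene','top'):
  im=r.snapshot(n); cv2.imwrite(f'pics/{n}2.png',im[:,:,::-1])
a=cv2.imread('pics/scene2.png')[130:330,100:260];b=cv2.imread('pics/top2.png')[170:370,330:490]
cv2.imwrite('pics/c2.png',cv2.resize(np.hstack([a,b]),None,fx=2.5,fy=2.5,interpolation=2))
"
```

```text
clock 2.7 pos [ 0.5734 -0.214   0.3178] F [-0.2614 -0.0984 -1.3673] open 0.648 zdir 97.37 ydown [-0.0038  0.0021 -1.    ]
dxyz [-0.0002  0.0188 -0.0066] w [-0.0033  0.0016 -0.0045] mm 19.9 deg 0.3
```

View pics/c2.png

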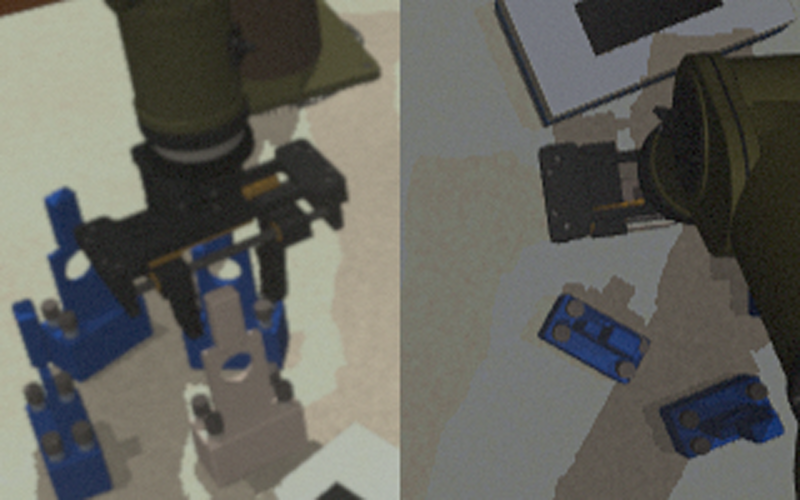

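Call:
arm_command([
  {"dx": 0,"dy": 0.006,"dz": -0.003,"wx": 0,"wy": 0,"wz": 0},
  {"dx": 0,"dy": 0.013,"dz": -0.006,"wx": 0,"wy": 0,"wz": 0},
  {"dx": 0,"dy": 0.019,"dz": -0.006,"wx": 0,"wy": 0,"wz": 0},
  {"dx": 0,"dy": 0.019,"dz": -0.006,"wx": 0,"wy": 0,"wz": 0},
  {"dx": 0,"dy": 0.019,"dz": -0.006,"wx": 0,"wy": 0,"wz": 0},
])

```text
clock: 3.3
tool_pos: [0.5751, -0.2219, 0.3007]
eef_rot: [-0.706, -0.045, 0.045, 0.706]
contact_force: [0.5, 1.0, -0.1]
opening: 0.648
```

```bash
python3 -c "
from h import *
delta([.574,-.2205,.299],97.3)
for n in('scene','top'):
  im=r.snapshot(n); cv2.imwrite(f'pics/{n}3.png',im[:,:,::-1])
a=cv2.imread('pics/scene3.png')[130:330,100:260];b=cv2.imread('pics/top3.png')[170:370,330:490]
cv2.imwrite('pics/c3.png',cv2.resize(np.hstack([a,b]),None,fx=2.5,fy=2.5,interpolation=2))
"
```

```text
clock 3.3 pos [ 0.5751 -0.2219  0.3007] F [ 0.4516  0.9895 -0.0708] open 0.648 zdir 97.23 ydown [-0.      0.0002 -1.    ]
dxyz [-0.0009  0.0017  0.0016] w [-0.0003 -0.0015  0.    ] mm 2.5 deg 0.1
```

View pics/c3.png

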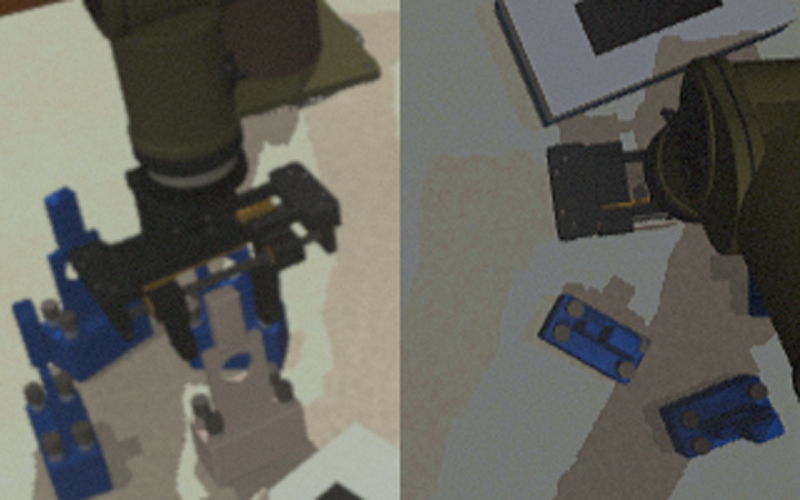

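Call:
arm_command([
  {"dx": 0,"dy": 0.001,"dz": 0.001,"wx": 0,"wy": 0,"wz": 0},
  {"dx": 0,"dy": 0.001,"dz": 0.001,"wx": 0,"wy": 0,"wz": 0},
  {"dx": 0,"dy": 0.001,"dz": 0.001,"wx": 0,"wy": 0,"wz": 0},
  {"dx": 0,"dy": 0.001,"dz": 0.001,"wx": 0,"wy": 0,"wz": 0},
  {"dx": 0,"dy": 0.001,"dz": 0.001,"wx": 0,"wy": 0,"wz": 0},
], claw=-1, grip_force=25)

```text
clock: 3.9
tool_pos: [0.575, -0.2209, 0.2997]
eef_rot: [-0.706, -0.045, 0.045, 0.706]
contact_force: [-0.2, 0.3, 0.2]
opening: 0.27
```

Call:
arm_command([
  {"dx": 0,"dy": 0,"dz": 0,"wx": 0,"wy": 0,"wz": 0},
  {"dx": 0,"dy": 0,"dz": 0,"wx": 0,"wy": 0,"wz": 0},
  {"dx": 0,"dy": 0,"dz": 0,"wx": 0,"wy": 0,"wz": 0},
  {"dx": 0,"dy": 0,"dz": 0,"wx": 0,"wy": 0,"wz": 0},
  {"dx": 0,"dy": 0,"dz": 0,"wx": 0,"wy": 0,"wz": 0},
])

```text
clock: 4.4
tool_pos: [0.575, -0.2209, 0.2997]
eef_rot: [-0.706, -0.045, 0.045, 0.706]
contact_force: [-0.1, 0.3, -0.4]
opening: 0.271
```

```bash
python3 -c "
from h import *
delta([.574,-.2205,.299],97.3)
for n in('scene','top'):
  im=r.snapshot(n); cv2.imwrite(f'pics/{n}4.png',im[:,:,::-1])
a=cv2.imread('pics/scene4.png')[130:330,100:260];b=cv2.imread('pics/top4.png')[170:370,330:490]
cv2.imwrite('pics/c4.png',cv2.resize(np.hstack([a,b]),None,fx=2.5,fy=2.5,interpolation=2))
"
```

```text
clock 4.4 pos [ 0.575  -0.2209  0.2997] F [-0.1432  0.289  -0.4216] open 0.271 zdir 97.24 ydown [-0.      0.0002 -1.    ]
dxyz [-0.001   0.0007  0.0005] w [-0.0002 -0.0014 -0.    ] mm 1.3 deg 0.1
```

View pics/c4.png

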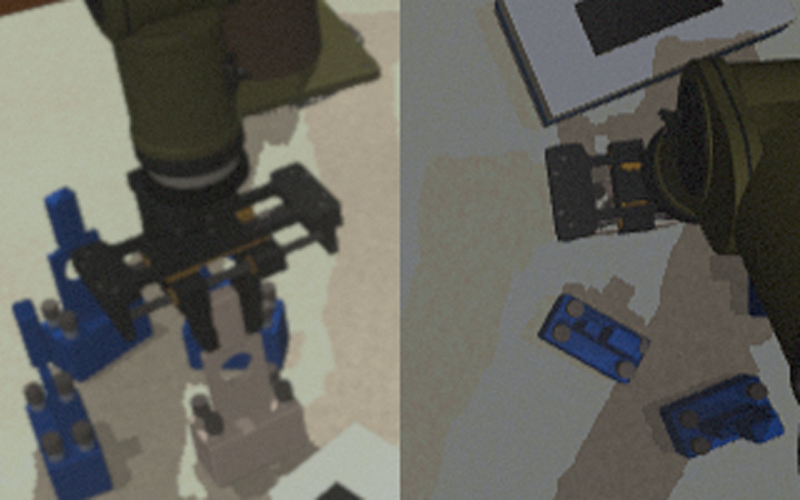

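Call:
arm_command([
  {"dx": 0,"dy": -0.01,"dz": 0,"wx": 0,"wy": 0,"wz": 0},
  {"dx": 0,"dy": -0.035,"dz": 0,"wx": 0,"wy": 0,"wz": 0},
  {"dx": 0,"dy": -0.07,"dz": 0,"wx": 0,"wy": 0,"wz": 0},
  {"dx": 0,"dy": -0.1,"dz": 0,"wx": 0,"wy": 0,"wz": 0},
  {"dx": 0,"dy": -0.12,"dz": 0,"wx": 0,"wy": 0,"wz": 0},
])

```text
clock: 5.0
tool_pos: [0.5752, -0.2211, 0.4225]
eef_rot: [0.706, 0.046, -0.044, -0.705]
contact_force: [-0.2, -0.2, -3.0]
opening: 0.264
```

```bash
python3 -c "
from h import *
delta([.735,.156,.42],77.35)"
```

```text
clock 5.0 pos [ 0.5752 -0.2211  0.4225] F [-0.1912 -0.1715 -2.9909] open 0.264 zdir 97.23 ydown [ 0.0027 -0.0008 -1.    ]
dxyz [0.206  0.0026 0.3539] w [0.0009 0.4418 0.0035] mm 409.5 deg 19.9
```

Call:
arm_command([
  {"dx": 0.005,"dy": 0,"dz": 0.009,"wx": 0,"wy": 0.01,"wz": 0},
  {"dx": 0.016,"dy": 0,"dz": 0.027,"wx": 0,"wy": 0.035,"wz": 0},
  {"dx": 0.032,"dy": 0.001,"dz": 0.054,"wx": 0,"wy": 0.07,"wz": 0},
  {"dx": 0.05,"dy": 0.001,"dz": 0.086,"wx": 0,"wy": 0.11,"wz": 0},
  {"dx": 0.07,"dy": 0.001,"dz": 0.12,"wx": 0,"wy": 0.15,"wz": 0},
])

```text
clock: 5.5
tool_pos: [0.6292, -0.0918, 0.4171]
eef_rot: [-0.707, -0.001, 0.003, 0.707]
contact_force: [0.3, -0.4, -2.7]
opening: 0.271
```

```bash
python3 -c "
from h import *
delta([.735,.156,.42],77.35)"
```

```text
clock 5.5 pos [ 0.6292 -0.0918  0.4171] F [ 0.2906 -0.4227 -2.7365] open 0.271 zdir 90.35 ydown [-0.0029  0.0001 -1.    ]
dxyz [ 0.1073 -0.0032  0.2471] w [ 0.0003  0.2889 -0.0037] mm 269.4 deg 13.0
```

Call:
arm_command([
  {"dx": 0.014,"dy": -0.001,"dz": 0.032,"wx": 0,"wy": 0.04,"wz": 0},
  {"dx": 0.028,"dy": -0.002,"dz": 0.065,"wx": 0,"wy": 0.08,"wz": 0},
  {"dx": 0.042,"dy": -0.003,"dz": 0.097,"wx": 0,"wy": 0.12,"wz": 0},
  {"dx": 0.056,"dy": -0.003,"dz": 0.13,"wx": 0,"wy": 0.15,"wz": 0},
  {"dx": 0.068,"dy": -0.003,"dz": 0.157,"wx": 0,"wy": 0.18,"wz": 0},
])

```text
clock: 6.0
tool_pos: [0.6958, 0.068, 0.4199]
eef_rot: [-0.705, 0.047, -0.045, 0.706]
contact_force: [0.2, 0.0, -2.6]
opening: 0.27
```

```bash
python3 -c "
from h import *
delta([.735,.156,.42],77.35)"
```

```text
clock 6.0 pos [0.6958 0.068  0.4199] F [ 0.1996  0.0033 -2.631 ] open 0.27 zdir 82.46 ydown [-0.0028  0.0011 -1.    ]
dxyz [ 0.0273 -0.0001  0.0924] w [-0.0008  0.1136 -0.0037] mm 96.3 deg 5.1
```

Call:
arm_command([
  {"dx": 0.008,"dy": 0,"dz": 0.027,"wx": 0,"wy": 0.04,"wz": 0},
  {"dx": 0.015,"dy": 0,"dz": 0.051,"wx": 0,"wy": 0.07,"wz": 0},
  {"dx": 0.021,"dy": 0,"dz": 0.071,"wx": 0,"wy": 0.1,"wz": 0},
  {"dx": 0.026,"dy": 0,"dz": 0.086,"wx": 0,"wy": 0.114,"wz": 0},
  {"dx": 0.027,"dy": 0,"dz": 0.092,"wx": 0,"wy": 0.114,"wz": 0},
])

```text
clock: 6.5
tool_pos: [0.7344, 0.1554, 0.4194]
eef_rot: [-0.703, 0.079, -0.076, 0.703]
contact_force: [-0.4, -0.5, -2.6]
opening: 0.271
```

```bash
python3 -c "
from h import *
delta([.735,.156,.378],77.35)
for n in('scene','top'):
  im=r.snapshot(n); cv2.imwrite(f'pics/{n}5.png',im[:,:,::-1])
a=cv2.imread('pics/scene5.png')[120:300,320:480];b=cv2.imread('pics/top5.png')[120:300,170:330]
cv2.imwrite('pics/c5.png',cv2.resize(np.hstack([a,b]),None,fx=2.5,fy=2.5,interpolation=2))
"
```

```text
clock 6.5 pos [0.7344 0.1554 0.4194] F [-0.375  -0.4721 -2.5718] open 0.271 zdir 77.44 ydown [-0.0031  0.0012 -1.    ]
dxyz [0.0006 0.0414 0.0007] w [-0.0007  0.0019 -0.0042] mm 41.4 deg 0.2
```

View pics/c5.png

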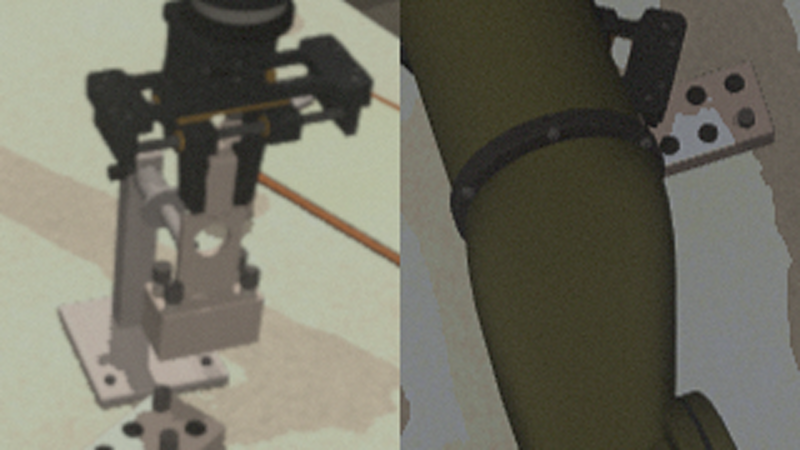

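```bash
python3 -c "
from h import *
s=r.get_state();p=np.array(s['tool_pos']);print(proj('scene',p-[0,0,.1997]),proj('scene',p-[0,0,.1997-.076]), proj('scene',[.6982,.1647,.18]))
a=cv2.imread('pics/scene5.png')[170:270,370:440]
cv2.imwrite('pics/c5b.png',cv2.resize(a,None,fx=6,fy=6,interpolation=2))
"
```

```text
[403.3104 215.0126] [407.1088 181.5717] [395.517  219.4966]
```

View pics/c5b.png

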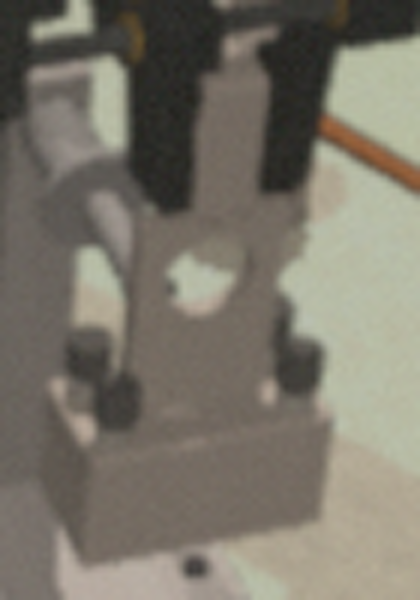

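Call:
arm_command([
  {"dx": 0,"dy": 0.006,"dz": 0,"wx": 0,"wy": 0,"wz": 0},
  {"dx": 0,"dy": 0.018,"dz": 0.001,"wx": 0,"wy": 0,"wz": -0.004},
  {"dx": 0,"dy": 0.03,"dz": 0.001,"wx": 0,"wy": 0,"wz": -0.004},
  {"dx": 0,"dy": 0.04,"dz": 0.001,"wx": 0,"wy": 0,"wz": -0.004},
  {"dx": 0,"dy": 0.044,"dz": 0.001,"wx": 0,"wy": 0,"wz": -0.004},
])

```text
clock: 7.1
tool_pos: [0.7347, 0.1525, 0.3755]
eef_rot: [0.703, -0.079, 0.079, -0.702]
contact_force: [-0.7, 0.2, -2.0]
opening: 0.271
```

```bash
cat >> h.py <<'E'
U=np.array([.9757,-.2190,0]);N=np.array([.2190,.9757,0])
def st():
    s=r.get_state();p=np.array(s["tool_pos"]);F=np.array(s["contact_force"])
    print("clk %.2f s_c(mm from shoulder) %.1f lat %.1f eye_z-axis %.1f | F u %.2f n %.2f z %.2f"%(s["clock"],1e3*(p@U-.5887),1e3*(p@N-.3136),1e3*(p[2]-.3797),F@U,F@N,F[2]),"M",np.array(s["moment"]))
def shot(n,k=6,box=(170,270,370,440)):
    im=r.snapshot("scene")[:,:,::-1]; cv2.imwrite(f"pics/{n}f.png",im)
    a=im[box[0]:box[1],box[2]:box[3]]; cv2.imwrite(f"pics/{n}.png",cv2.resize(a,None,fx=k,fy=k,interpolation=2))
E
python3 -c "
from h import *
delta([.7343,.1558,.3757],77.35);st();shot('s6',5,(160,270,340,440))"
```

```text
clock 7.1 pos [0.7347 0.1525 0.3755] F [-0.7462  0.1656 -2.0263] open 0.271 zdir 77.24 ydown [-0.0002 -0.0017 -1.    ]
dxyz [-0.0011 -0.0002  0.0032] w [ 0.0022 -0.0024  0.0002] mm 3.4 deg 0.1
clk 7.10 s_c(mm from shoulder) 94.7 lat -3.9 eye_z-axis -4.2 | F u -0.76 n -0.00 z -2.03 M [ 0.0162 -0.0491  0.0247]
```

View pics/s6.png

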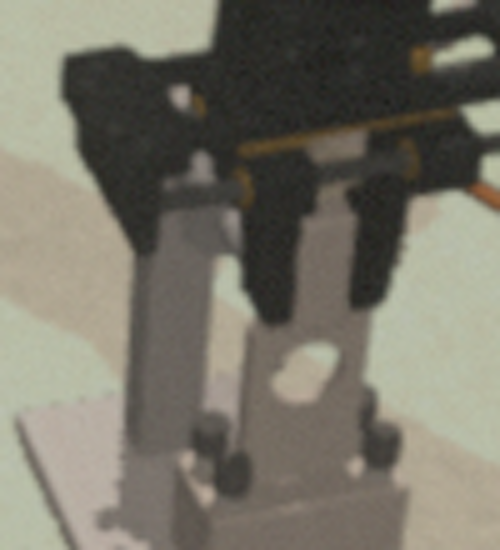

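Call:
arm_command([
  {"dx": -0.004,"dy": 0,"dz": 0.003,"wx": 0,"wy": 0,"wz": 0},
  {"dx": -0.012,"dy": 0,"dz": 0.003,"wx": 0,"wy": 0,"wz": 0},
  {"dx": -0.02,"dy": 0,"dz": 0.003,"wx": 0,"wy": 0,"wz": 0},
  {"dx": -0.026,"dy": 0,"dz": 0.003,"wx": 0,"wy": 0,"wz": 0},
  {"dx": -0.03,"dy": 0,"dz": 0.003,"wx": 0,"wy": 0,"wz": 0},
])

```text
clock: 7.65
tool_pos: [0.706, 0.163, 0.3781]
eef_rot: [-0.703, 0.077, -0.08, 0.703]
contact_force: [-0.3, -0.5, -3.0]
opening: 0.269
```

```bash
python3 -c "
from h import *
st();shot('s7',5,(160,270,340,440))"
```

```text
clk 7.65 s_c(mm from shoulder) 64.5 lat 0.0 eye_z-axis -1.6 | F u -0.14 n -0.58 z -3.00 M [ 0.0284  0.0357 -0.0165]
```

View pics/s7.png

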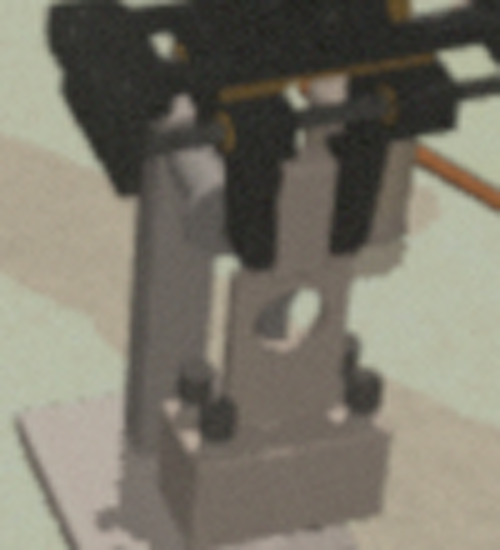

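```bash
python3 -c "
from h import *
for P in ([.6982,.1647,.18],[.6982,.1647,.187],[.6982,.1647,.173]): print(proj('scene',P))
p=np.array(r.get_state()['tool_pos']); e=p-[0,0,.1997]; print('eye',proj('scene',e+.004*U),proj('scene',e-.004*U))
a=cv2.imread('pics/s7f.png')[205:245,375:420]; b=cv2.imread('pics/scene0.png')[195:235,375:420]
cv2.imwrite('pics/s7b.png',cv2.resize(np.hstack([np.clip(a*1.7,0,255).astype(np.uint8),b]),None,fx=8,fy=8,interpolation=2))
"
```

```text
[395.517  219.4966]
[395.8046 216.7058]
[395.2317 222.2652]
eye [397.7083 223.6851] [396.1905 221.2159]
```

View pics/s7b.png

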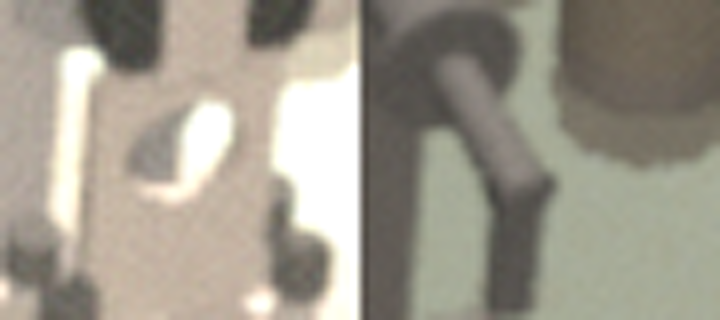

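```bash
python3 -c "
from h import *
g=cv2.cvtColor(cv2.imread('pics/scene0.png'),cv2.COLOR_BGR2GRAY)
print('cols',list(range(380,404)))
for y in range(204,236): print(y,g[y,380:404])
for s in range(0,58,6):
  P=U*(.5887+s/1e3)+N*.3136+np.array([0,0,.18]); print(s,proj('scene',P),proj('scene',P+.007*np.array([0,0,1])),proj('scene',P-.007*N),proj('scene',P+.007*N))
"
```

```text
cols [380, 381, 382, 383, 384, 385, 386, 387, 388, 389, 390, 391, 392, 393, 394, 395, 396, 397, 398, 399, 400, 401, 402, 403]
204 [ 78  82  78  80  95 112 125 134 137 127 112  89  86  93 126 159 168 164
 148 116 100  92  91  95]
205 [ 82  80  83  80  88 106 119 128 136 135 126 102  88 107 144 166 168 168
 150 116 107  95  93  93]
206 [ 83  84  83  81  82  92 109 122 132 138 133 117 104 131 158 167 167 166
 152 122 113 106 100  93]
207 [ 82  83  84  80  77  82 102 119 129 134 135 127 126 146 165 169 168 167
 162 138 120 112 108 107]
208 [ 80  82  85  84  78  77  91 111 126 133 137 132 136 149 164 169 170 167
 166 150 118 117 116 116]
209 [ 83  83  85  85  82  76  82  99 117 130 133 136 137 142 156 167 170 169
 166 150 121 115 114 116]
210 [ 86  84  85  90  91  94  89  95 110 121 131 139 135 131 142 165 167 169
 164 151 118 118 118 120]
211 [ 90  89 103 124 141 143 129 102  99 115 126 133 140 134 137 153 166 167
 166 159 141 121 117 116]
212 [ 91  94 113 147 162 166 158 131  97 105 120 128 133 137 132 141 159 167
 166 167 162 144 124 117]
213 [ 95  92 115 152 167 169 167 144 107 101 11
[... 2449 characters left out ...]
3.0672 205.1485] [389.5527 203.9717]
12 [387.3755 206.2849] [387.6231 203.5205] [384.1181 206.8781] [390.6257 205.693 ]
18 [388.4455 208.0233] [388.6982 205.2553] [385.1769 208.6208] [391.7068 207.4273]
24 [389.5236 209.775 ] [389.7816 207.0034] [386.2438 210.3767] [392.796  209.1747]
30 [390.6099 211.5401] [390.8732 208.7648] [387.3188 212.146 ] [393.8936 210.9355]
36 [391.7046 213.3187] [391.9732 210.5398] [388.4021 213.929 ] [394.9996 212.7097]
42 [392.8077 215.1109] [393.0818 212.3285] [389.4937 215.7256] [396.1141 214.4976]
48 [393.9193 216.917 ] [394.1989 214.1311] [390.5938 217.5361] [397.2372 216.2993]
54 [395.0395 218.7371] [395.3247 215.9477] [391.7024 219.3607] [398.3689 218.1149]
```

Call:
arm_command([
  {"dx": -0.004,"dy": 0.001,"dz": 0,"wx": 0,"wy": 0,"wz": 0},
  {"dx": -0.008,"dy": 0.002,"dz": 0,"wx": 0,"wy": 0,"wz": 0},
  {"dx": -0.012,"dy": 0.002,"dz": 0,"wx": 0,"wy": 0,"wz": 0},
  {"dx": -0.016,"dy": 0.002,"dz": 0,"wx": 0,"wy": 0,"wz": 0},
  {"dx": -0.018,"dy": 0.002,"dz": 0,"wx": 0,"wy": 0,"wz": 0},
])

```text
clock: 8.2
tool_pos: [0.6887, 0.1668, 0.3756]
eef_rot: [0.703, -0.077, 0.079, -0.703]
contact_force: [-0.3, 0.1, -2.4]
opening: 0.27
```

```bash
python3 -c "
from h import *
st();shot('s8',6,(170,260,350,430))"
```

```text
clk 8.20 s_c(mm from shoulder) 46.7 lat -0.1 eye_z-axis -4.1 | F u -0.36 n 0.00 z -2.35 M [-0.01   -0.0974  0.0111]
```

View pics/s8.png

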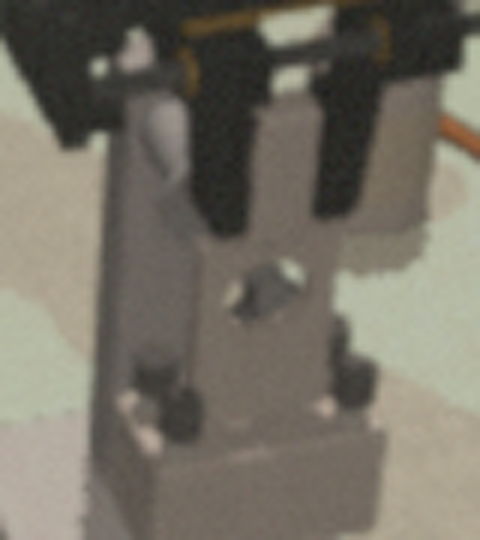

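Call:
arm_command([
  {"dx": -0.004,"dy": 0,"dz": 0,"wx": 0,"wy": 0,"wz": 0},
  {"dx": -0.008,"dy": 0,"dz": 0,"wx": 0,"wy": 0,"wz": 0},
  {"dx": -0.012,"dy": 0,"dz": 0,"wx": 0,"wy": 0,"wz": 0},
  {"dx": -0.016,"dy": 0,"dz": 0,"wx": 0,"wy": 0,"wz": 0},
  {"dx": -0.018,"dy": 0,"dz": 0,"wx": 0,"wy": 0,"wz": 0},
])

```text
clock: 8.75
tool_pos: [0.671, 0.1708, 0.3755]
eef_rot: [0.703, -0.077, 0.079, -0.703]
contact_force: [-0.2, -0.2, -1.7]
opening: 0.269
```

```bash
python3 -c "
from h import *
st();shot('s9',6,(170,260,350,430))"
```

```text
clk 8.75 s_c(mm from shoulder) 28.6 lat -0.0 eye_z-axis -4.2 | F u -0.12 n -0.24 z -1.69 M [ 0.0423 -0.0245 -0.0056]
```

View pics/s9.png

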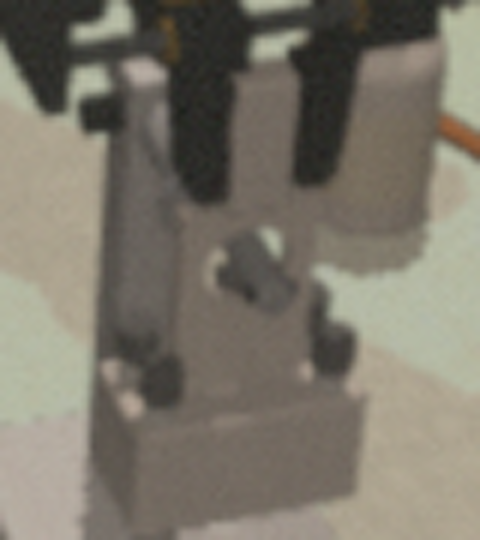

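Call:
arm_command([
  {"dx": -0.003,"dy": 0,"dz": 0,"wx": 0,"wy": 0,"wz": 0},
  {"dx": -0.006,"dy": 0,"dz": 0,"wx": 0,"wy": 0,"wz": 0},
  {"dx": -0.009,"dy": 0,"dz": 0,"wx": 0,"wy": 0,"wz": 0},
  {"dx": -0.012,"dy": 0,"dz": 0,"wx": 0,"wy": 0,"wz": 0},
  {"dx": -0.014,"dy": 0,"dz": 0,"wx": 0,"wy": 0,"wz": 0},
])

```text
clock: 9.3
tool_pos: [0.6575, 0.1738, 0.3755]
eef_rot: [0.703, -0.077, 0.079, -0.703]
contact_force: [-0.4, -0.2, -2.7]
opening: 0.272
```

```bash
python3 -c "
from h import *
st();shot('s10',6,(170,260,350,430))"
```

```text
clk 9.30 s_c(mm from shoulder) 14.7 lat -0.1 eye_z-axis -4.2 | F u -0.35 n -0.31 z -2.67 M [ 0.0743 -0.0108 -0.0212]
```

View pics/s10.png

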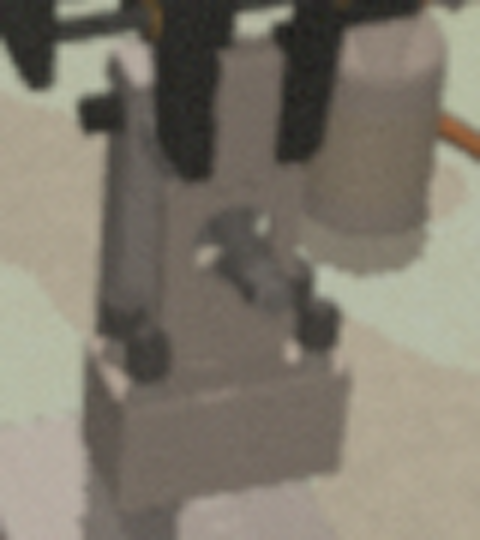

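Call:
arm_command([
  {"dx": -0.001,"dy": 0,"dz": 0,"wx": 0,"wy": 0,"wz": 0},
  {"dx": -0.002,"dy": 0,"dz": 0,"wx": 0,"wy": 0,"wz": 0},
  {"dx": -0.003,"dy": 0,"dz": 0,"wx": 0,"wy": 0,"wz": 0},
  {"dx": -0.004,"dy": 0,"dz": 0,"wx": 0,"wy": 0,"wz": 0},
  {"dx": -0.005,"dy": 0,"dz": 0,"wx": 0,"wy": 0,"wz": 0},
])

```text
clock: 9.85
tool_pos: [0.6529, 0.1747, 0.3754]
eef_rot: [0.703, -0.077, 0.08, -0.703]
contact_force: [-0.1, -0.2, -2.3]
opening: 0.269
```

```bash
python3 -c "
from h import *
st();shot('s11',6,(170,260,350,430))"
```

```text
clk 9.85 s_c(mm from shoulder) 10.1 lat -0.2 eye_z-axis -4.3 | F u -0.06 n -0.21 z -2.33 M [-0.0293 -0.058   0.0433]
```

View pics/s11.png

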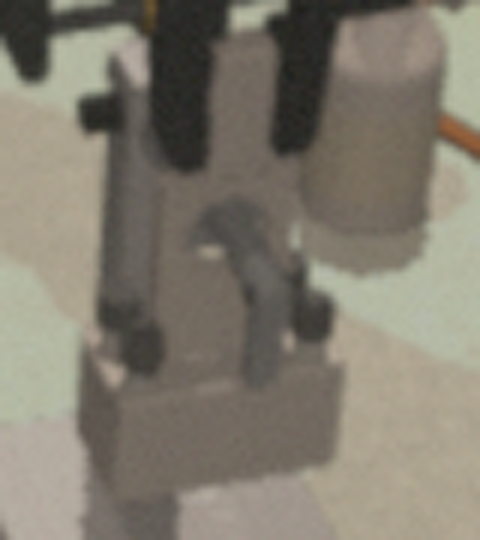

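The keeper has dropped: the bar now hangs in front of the plate at crop (262,330). I'll grip firmly and back off toward it slowly.

Call:
arm_command([
  {"dx": 0.002,"dy": 0,"dz": 0,"wx": 0,"wy": 0,"wz": 0},
  {"dx": 0.006,"dy": 0,"dz": 0,"wx": 0,"wy": 0,"wz": 0},
  {"dx": 0.011,"dy": 0,"dz": 0,"wx": 0,"wy": 0,"wz": 0},
  {"dx": 0.016,"dy": 0,"dz": 0,"wx": 0,"wy": 0,"wz": 0},
  {"dx": 0.02,"dy": 0,"dz": 0,"wx": 0,"wy": 0,"wz": 0},
], grip_force=50)

```text
clock: 10.4
tool_pos: [0.6731, 0.17, 0.3755]
eef_rot: [0.703, -0.077, 0.08, -0.703]
contact_force: [-0.6, -0.1, -2.2]
opening: 0.268
```

Call:
arm_command([
  {"dx": 0.002,"dy": 0,"dz": 0,"wx": 0,"wy": 0,"wz": 0},
  {"dx": 0.004,"dy": 0,"dz": 0,"wx": 0,"wy": 0,"wz": 0},
  {"dx": 0.006,"dy": 0,"dz": 0,"wx": 0,"wy": 0,"wz": 0},
  {"dx": 0.007,"dy": 0,"dz": 0,"wx": 0,"wy": 0,"wz": 0},
  {"dx": 0.007,"dy": 0,"dz": 0,"wx": 0,"wy": 0,"wz": 0},
])

```text
clock: 10.9
tool_pos: [0.6793, 0.1687, 0.3756]
eef_rot: [0.703, -0.077, 0.08, -0.703]
contact_force: [0.9, -0.1, -3.0]
opening: 0.271
```

```bash
python3 -c "
from h import *
st();shot('s12',6,(170,260,350,430));st()"
```

```text
clk 10.90 s_c(mm from shoulder) 37.2 lat -0.2 eye_z-axis -4.1 | F u 0.89 n 0.06 z -2.96 M [ 0.0259  0.0145 -0.0057]
clk 10.95 s_c(mm from shoulder) 37.1 lat -0.2 eye_z-axis -4.2 | F u -1.24 n -0.17 z -2.70 M [ 0.0696  0.0215 -0.0111]
```

View pics/s12.png

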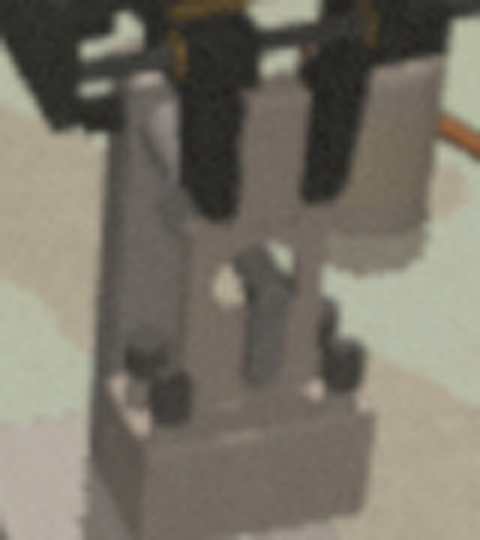

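Call:
arm_command([
  {"dx": 0.0005,"dy": 0,"dz": 0,"wx": 0,"wy": 0,"wz": 0},
  {"dx": 0.001,"dy": 0,"dz": 0,"wx": 0,"wy": 0,"wz": 0},
  {"dx": 0.0015,"dy": 0,"dz": 0,"wx": 0,"wy": 0,"wz": 0},
  {"dx": 0.002,"dy": 0,"dz": 0,"wx": 0,"wy": 0,"wz": 0},
  {"dx": 0.0025,"dy": 0,"dz": 0,"wx": 0,"wy": 0,"wz": 0},
])

```text
clock: 11.45
tool_pos: [0.6817, 0.1683, 0.3755]
eef_rot: [0.703, -0.077, 0.08, -0.703]
contact_force: [-1.0, -0.5, -3.3]
opening: 0.269
```

```bash
cat >> h.py <<'E'
def avg(n=4):
    A=[];
    for i in range(n):
        r.snapshot("scene"); s=r.get_state(); F=np.array(s["contact_force"]); p=np.array(s["tool_pos"])
        A.append([F@U,F@N,F[2],*s["moment"],1e3*(p@U-.5887)])
    A=np.array(A); print("avg Fu Fn Fz M s:",A.mean(0),"Fu:",A[:,0],"clk",round(s["clock"],2))
E
python3 -c "
from h import *
st();avg()"
```

```text
clk 11.45 s_c(mm from shoulder) 39.6 lat -0.1 eye_z-axis -4.2 | F u -0.89 n -0.74 z -3.30 M [ 0.0247 -0.0144  0.0048]
avg Fu Fn Fz M s: [-0.0599 -0.1229 -2.5532  0.0254  0.0202 -0.0009 39.6729] Fu: [-0.1441 -0.426  -0.0608  0.3915] clk 11.65
```

Call:
arm_command([
  {"dx": 0.0003,"dy": 0,"dz": 0,"wx": 0,"wy": 0,"wz": 0},
  {"dx": 0.0006,"dy": 0,"dz": 0,"wx": 0,"wy": 0,"wz": 0},
  {"dx": 0.0009,"dy": 0,"dz": 0,"wx": 0,"wy": 0,"wz": 0},
  {"dx": 0.0012,"dy": 0,"dz": 0,"wx": 0,"wy": 0,"wz": 0},
  {"dx": 0.0015,"dy": 0,"dz": 0,"wx": 0,"wy": 0,"wz": 0},
])

```text
clock: 12.15
tool_pos: [0.6832, 0.1679, 0.3755]
eef_rot: [0.703, -0.077, 0.08, -0.703]
contact_force: [-0.4, -0.0, -1.8]
opening: 0.27
```

```bash
python3 -c "
from h import *
st();avg(3)"
```

```text
clk 12.15 s_c(mm from shoulder) 41.1 lat -0.1 eye_z-axis -4.2 | F u -0.36 n -0.13 z -1.79 M [-0.0135 -0.0359 -0.022 ]
avg Fu Fn Fz M s: [-0.0381  0.1957 -2.4994 -0.0101  0.0003  0.005  41.1557] Fu: [-0.573  -0.2834  0.742 ] clk 12.3
```

Call:
arm_command([
  {"dx": 0.0002,"dy": 0,"dz": 0,"wx": 0,"wy": 0,"wz": 0},
  {"dx": 0.0004,"dy": 0,"dz": 0,"wx": 0,"wy": 0,"wz": 0},
  {"dx": 0.0006,"dy": 0,"dz": 0,"wx": 0,"wy": 0,"wz": 0},
  {"dx": 0.0008,"dy": 0,"dz": 0,"wx": 0,"wy": 0,"wz": 0},
  {"dx": 0.001,"dy": 0,"dz": 0,"wx": 0,"wy": 0,"wz": 0},
])

```text
clock: 12.8
tool_pos: [0.6842, 0.1677, 0.3756]
eef_rot: [0.703, -0.077, 0.08, -0.703]
contact_force: [0.2, 0.3, -2.3]
opening: 0.27
```

```bash
python3 -c "
from h import *
st();avg(3)"
```

```text
clk 12.80 s_c(mm from shoulder) 42.1 lat -0.2 eye_z-axis -4.1 | F u 0.09 n 0.35 z -2.29 M [ 0.0396 -0.0643  0.0057]
avg Fu Fn Fz M s: [ 0.3315 -0.1264 -2.6534 -0.0096 -0.0049 -0.0136 42.1403] Fu: [0.2396 0.0679 0.687 ] clk 12.95
```

Call:
arm_command([
  {"dx": 0.0002,"dy": 0,"dz": 0,"wx": 0,"wy": 0,"wz": 0},
  {"dx": 0.0004,"dy": 0,"dz": 0,"wx": 0,"wy": 0,"wz": 0},
  {"dx": 0.0006,"dy": 0,"dz": 0,"wx": 0,"wy": 0,"wz": 0},
  {"dx": 0.0008,"dy": 0,"dz": 0,"wx": 0,"wy": 0,"wz": 0},
  {"dx": 0.001,"dy": 0,"dz": 0,"wx": 0,"wy": 0,"wz": 0},
])

```text
clock: 13.45
tool_pos: [0.6852, 0.1675, 0.3756]
eef_rot: [0.703, -0.077, 0.08, -0.703]
contact_force: [-0.2, -0.5, -2.1]
opening: 0.267
```

```bash
python3 -c "
from h import *
st();avg(2);shot('s13',6,(170,260,350,430))"
```

```text
clk 13.45 s_c(mm from shoulder) 43.1 lat -0.2 eye_z-axis -4.1 | F u -0.11 n -0.50 z -2.14 M [-0.041   0.0038 -0.006 ]
avg Fu Fn Fz M s: [ 0.1154 -0.2031 -2.0231  0.0101 -0.0007 -0.0316 43.1376] Fu: [ 0.2892 -0.0583] clk 13.55
```

View pics/s13.png

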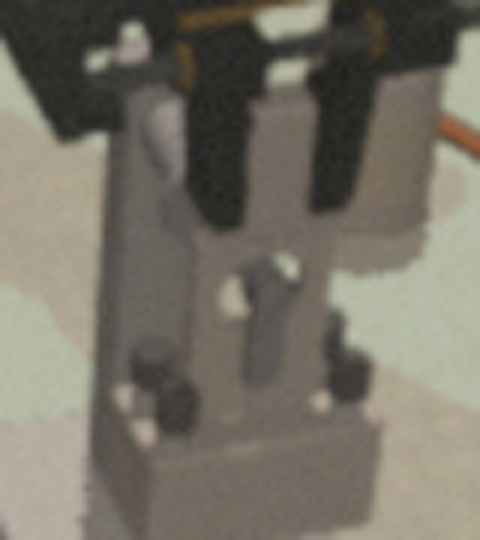

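Call:
arm_command([
  {"dx": 0.0002,"dy": 0,"dz": 0,"wx": 0,"wy": 0,"wz": 0},
  {"dx": 0.0004,"dy": 0,"dz": 0,"wx": 0,"wy": 0,"wz": 0},
  {"dx": 0.0006,"dy": 0,"dz": 0,"wx": 0,"wy": 0,"wz": 0},
  {"dx": 0.0008,"dy": 0,"dz": 0,"wx": 0,"wy": 0,"wz": 0},
  {"dx": 0.001,"dy": 0,"dz": 0,"wx": 0,"wy": 0,"wz": 0},
])

```text
clock: 14.1
tool_pos: [0.6861, 0.1672, 0.3756]
eef_rot: [0.703, -0.077, 0.08, -0.703]
contact_force: [-0.0, -0.5, -1.6]
opening: 0.265
```

```bash
python3 -c "
from h import *
st();avg(3)"
```

```text
clk 14.10 s_c(mm from shoulder) 44.1 lat -0.2 eye_z-axis -4.1 | F u 0.10 n -0.54 z -1.59 M [0.0276 0.0121 0.0244]
avg Fu Fn Fz M s: [-0.1885 -0.1054 -2.3051  0.0247 -0.0239 -0.0169 44.134 ] Fu: [-0.3073  0.2878 -0.5459] clk 14.25
```

Call:
arm_command([
  {"dx": 0.0002,"dy": 0,"dz": 0,"wx": 0,"wy": 0,"wz": 0},
  {"dx": 0.0004,"dy": 0,"dz": 0,"wx": 0,"wy": 0,"wz": 0},
  {"dx": 0.0006,"dy": 0,"dz": 0,"wx": 0,"wy": 0,"wz": 0},
  {"dx": 0.0008,"dy": 0,"dz": 0,"wx": 0,"wy": 0,"wz": 0},
  {"dx": 0.001,"dy": 0,"dz": 0,"wx": 0,"wy": 0,"wz": 0},
])

```text
clock: 14.75
tool_pos: [0.6869, 0.1671, 0.3755]
eef_rot: [0.703, -0.078, 0.079, -0.703]
contact_force: [-1.2, 0.4, -1.5]
opening: 0.267
```

```bash
python3 -c "
from h import *
st();avg(2);shot('s14',6,(170,260,350,430))"
```

```text
clk 14.75 s_c(mm from shoulder) 44.9 lat -0.1 eye_z-axis -4.2 | F u -1.24 n 0.16 z -1.48 M [0.0608 0.3801 0.0008]
avg Fu Fn Fz M s: [-1.4778 -0.2951 -2.1462  0.0684  0.3359 -0.0164 44.8693] Fu: [-2.0399 -0.9156] clk 14.85
```

View pics/s14.png

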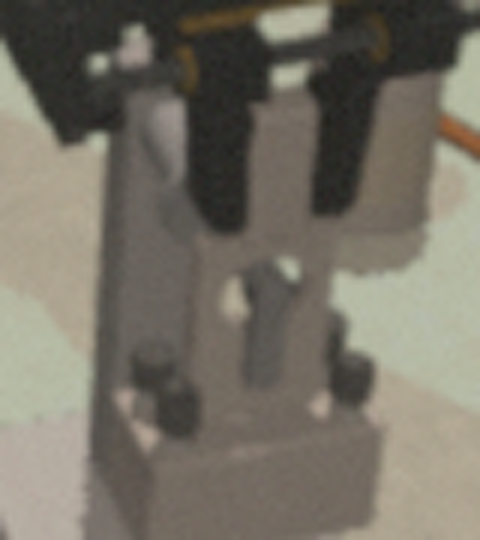

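Call:
arm_command([
  {"dx": 0.0001,"dy": 0,"dz": 0,"wx": 0,"wy": 0,"wz": 0},
  {"dx": 0.0002,"dy": 0,"dz": 0,"wx": 0,"wy": 0,"wz": 0},
  {"dx": 0.0003,"dy": 0,"dz": 0,"wx": 0,"wy": 0,"wz": 0},
  {"dx": 0.0003,"dy": 0,"dz": 0,"wx": 0,"wy": 0,"wz": 0},
  {"dx": 0.0003,"dy": 0,"dz": 0,"wx": 0,"wy": 0,"wz": 0},
])

```text
clock: 15.4
tool_pos: [0.6871, 0.1671, 0.3755]
eef_rot: [0.703, -0.078, 0.079, -0.703]
contact_force: [-3.1, 0.2, -0.9]
opening: 0.269
```

```bash
python3 -c "
from h import *
st();avg(3)"
```

```text
clk 15.40 s_c(mm from shoulder) 45.1 lat -0.1 eye_z-axis -4.2 | F u -3.03 n -0.53 z -0.93 M [ 0.1255  0.791  -0.0305]
avg Fu Fn Fz M s: [-3.634  -0.4365 -0.8919  0.0898  0.9037 -0.0248 45.1077] Fu: [-4.0937 -3.2145 -3.5937] clk 15.55
```

Call:
arm_command([
  {"dx": 0.0001,"dy": 0,"dz": 0,"wx": 0,"wy": 0,"wz": 0},
  {"dx": 0.0001,"dy": 0,"dz": 0,"wx": 0,"wy": 0,"wz": 0},
  {"dx": 0.0001,"dy": 0,"dz": 0,"wx": 0,"wy": 0,"wz": 0},
  {"dx": 0.0001,"dy": 0,"dz": 0,"wx": 0,"wy": 0,"wz": 0},
  {"dx": 0.0001,"dy": 0,"dz": 0,"wx": 0,"wy": 0,"wz": 0},
])

```text
clock: 16.05
tool_pos: [0.6872, 0.167, 0.3755]
eef_rot: [0.703, -0.078, 0.079, -0.703]
contact_force: [-5.2, 1.3, -0.4]
opening: 0.265
```

```bash
python3 -c "
from h import *
st();avg(5);shot('s15',6,(170,260,350,430))"
```

```text
clk 16.05 s_c(mm from shoulder) 45.3 lat -0.1 eye_z-axis -4.2 | F u -5.38 n 0.09 z -0.38 M [ 0.1958  1.3554 -0.0242]
avg Fu Fn Fz M s: [-4.9863 -0.5771 -0.2939  0.208   1.3703 -0.0177 45.2569] Fu: [-5.4532 -5.2413 -4.847  -4.6929 -4.697 ] clk 16.3
```

View pics/s15.png

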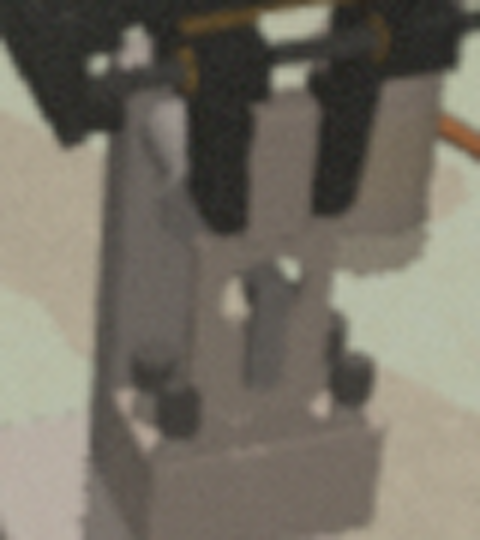

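Call:
arm_command([
  {"dx": 0,"dy": 0,"dz": 0,"wx": 0,"wy": 0,"wz": 0},
  {"dx": 0,"dy": 0,"dz": 0,"wx": 0,"wy": 0,"wz": 0},
  {"dx": 0,"dy": 0,"dz": 0,"wx": 0,"wy": 0,"wz": 0},
  {"dx": 0,"dy": 0,"dz": 0,"wx": 0,"wy": 0,"wz": 0},
  {"dx": 0,"dy": 0,"dz": 0,"wx": 0,"wy": 0,"wz": 0},
])

```text
clock: 16.85
tool_pos: [0.6872, 0.1671, 0.3755]
eef_rot: [0.703, -0.078, 0.079, -0.703]
contact_force: [-4.8, 1.0, 0.9]
opening: 0.269
```

```bash
python3 -c "
from h import *
avg(5)"
```

```text
avg Fu Fn Fz M s: [-5.3141 -0.1998 -0.2138  0.1913  1.351  -0.0336 45.2611] Fu: [-5.3694 -5.1129 -5.4747 -4.7098 -5.9035] clk 17.1
```

Call:
arm_command([
  {"dx": -0.0005,"dy": 0,"dz": 0,"wx": 0,"wy": 0,"wz": 0},
  {"dx": -0.002,"dy": 0,"dz": 0,"wx": 0,"wy": 0,"wz": 0},
  {"dx": -0.006,"dy": 0,"dz": 0,"wx": 0,"wy": 0,"wz": 0},
  {"dx": -0.01,"dy": 0,"dz": 0,"wx": 0,"wy": 0,"wz": 0},
  {"dx": -0.014,"dy": 0,"dz": 0,"wx": 0,"wy": 0,"wz": 0},
])

```text
clock: 17.6
tool_pos: [0.674, 0.1698, 0.3758]
eef_rot: [0.703, -0.077, 0.08, -0.703]
contact_force: [0.4, 0.6, -2.0]
opening: 0.267
```

Call:
arm_command([
  {"dx": -0.002,"dy": 0,"dz": 0,"wx": 0,"wy": 0,"wz": 0},
  {"dx": -0.003,"dy": 0.001,"dz": 0,"wx": 0,"wy": 0,"wz": 0},
  {"dx": -0.003,"dy": 0.0015,"dz": 0,"wx": 0,"wy": 0,"wz": 0},
  {"dx": -0.003,"dy": 0.002,"dz": 0,"wx": 0,"wy": 0,"wz": 0},
  {"dx": -0.003,"dy": 0.002,"dz": 0,"wx": 0,"wy": 0,"wz": 0},
])

```text
clock: 18.1
tool_pos: [0.671, 0.1706, 0.3734]
eef_rot: [0.703, -0.077, 0.08, -0.703]
contact_force: [-0.1, -0.2, -2.0]
opening: 0.264
```

```bash
python3 -c "
from h import *
st();avg(3);shot('s16',6,(170,260,350,430))"
```

```text
clk 18.10 s_c(mm from shoulder) 28.6 lat -0.2 eye_z-axis -6.3 | F u -0.06 n -0.25 z -2.00 M [-0.038   0.039   0.0172]
avg Fu Fn Fz M s: [ 0.5639  0.2208 -2.1951  0.0241  0.0167 -0.0135 28.6315] Fu: [0.7323 0.8492 0.1102] clk 18.25
```

View pics/s16.png

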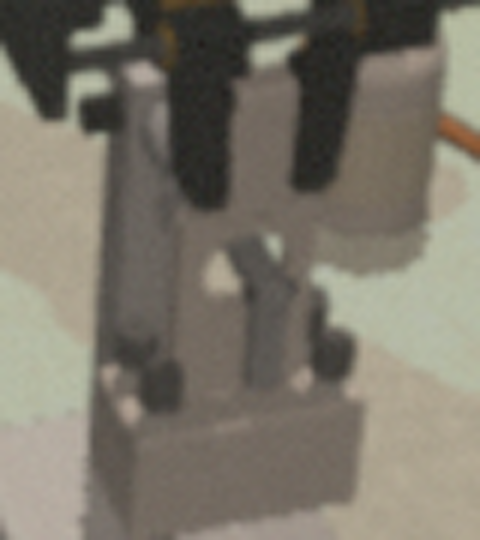

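Call:
arm_command([
  {"dx": 0,"dy": 0.0003,"dz": 0,"wx": 0,"wy": 0,"wz": 0},
  {"dx": 0,"dy": 0.0006,"dz": 0,"wx": 0,"wy": 0,"wz": 0},
  {"dx": 0,"dy": 0.0009,"dz": 0,"wx": 0,"wy": 0,"wz": 0},
  {"dx": 0,"dy": 0.0012,"dz": 0,"wx": 0,"wy": 0,"wz": 0},
  {"dx": 0,"dy": 0.0012,"dz": 0,"wx": 0,"wy": 0,"wz": 0},
])

```text
clock: 18.8
tool_pos: [0.6709, 0.1707, 0.3722]
eef_rot: [0.703, -0.077, 0.08, -0.703]
contact_force: [-0.8, -0.1, -3.0]
opening: 0.27
```

```bash
python3 -c "
from h import *
st();avg(3)"
```

```text
clk 18.80 s_c(mm from shoulder) 28.5 lat -0.1 eye_z-axis -7.5 | F u -0.75 n -0.31 z -2.98 M [0.0434 0.0231 0.0195]
avg Fu Fn Fz M s: [ 0.6208  0.0469 -2.2062  0.0139 -0.0128  0.0027 28.5171] Fu: [1.0707 0.2099 0.5818] clk 18.95
```

Call:
arm_command([
  {"dx": 0,"dy": 0.0002,"dz": 0,"wx": 0,"wy": 0,"wz": 0},
  {"dx": 0,"dy": 0.0004,"dz": 0,"wx": 0,"wy": 0,"wz": 0},
  {"dx": 0,"dy": 0.0005,"dz": 0,"wx": 0,"wy": 0,"wz": 0},
  {"dx": 0,"dy": 0.0006,"dz": 0,"wx": 0,"wy": 0,"wz": 0},
  {"dx": 0,"dy": 0.0006,"dz": 0,"wx": 0,"wy": 0,"wz": 0},
])

```text
clock: 19.45
tool_pos: [0.6709, 0.1707, 0.3717]
eef_rot: [0.703, -0.077, 0.08, -0.703]
contact_force: [-0.6, 0.5, -2.2]
opening: 0.265
```

```bash
python3 -c "
from h import *
st();avg(3)"
```

```text
clk 19.45 s_c(mm from shoulder) 28.5 lat -0.1 eye_z-axis -8.0 | F u -0.69 n 0.31 z -2.24 M [0.0256 0.0321 0.0123]
avg Fu Fn Fz M s: [-0.3785  0.1892 -2.0262  0.0375 -0.0158 -0.0313 28.5177] Fu: [-0.6717 -0.1706 -0.293 ] clk 19.6
```

Call:
arm_command([
  {"dx": 0,"dy": 0.0002,"dz": 0,"wx": 0,"wy": 0,"wz": 0},
  {"dx": 0,"dy": 0.0003,"dz": 0,"wx": 0,"wy": 0,"wz": 0},
  {"dx": 0,"dy": 0.0004,"dz": 0,"wx": 0,"wy": 0,"wz": 0},
  {"dx": 0,"dy": 0.0005,"dz": 0,"wx": 0,"wy": 0,"wz": 0},
  {"dx": 0,"dy": 0.0005,"dz": 0,"wx": 0,"wy": 0,"wz": 0},
])

```text
clock: 20.1
tool_pos: [0.6709, 0.1707, 0.3715]
eef_rot: [0.703, -0.077, 0.08, -0.703]
contact_force: [-1.1, -0.8, 0.7]
opening: 0.265
```

```bash
python3 -c "
from h import *
st();avg(3)"
```

```text
clk 20.10 s_c(mm from shoulder) 28.5 lat -0.1 eye_z-axis -8.2 | F u -0.95 n -0.98 z 0.70 M [-0.0689  0.1842  0.0178]
avg Fu Fn Fz M s: [-0.385  -0.9821  0.6663 -0.068   0.198   0.029  28.5289] Fu: [-0.1438  0.1625 -1.1736] clk 20.25
```

Call:
arm_command([
  {"dx": 0,"dy": -0.0002,"dz": 0,"wx": 0,"wy": 0,"wz": 0},
  {"dx": 0,"dy": -0.0002,"dz": 0,"wx": 0,"wy": 0,"wz": 0},
  {"dx": 0,"dy": -0.0002,"dz": 0,"wx": 0,"wy": 0,"wz": 0},
  {"dx": 0,"dy": -0.0002,"dz": 0,"wx": 0,"wy": 0,"wz": 0},
  {"dx": 0,"dy": -0.0002,"dz": 0,"wx": 0,"wy": 0,"wz": 0},
], grip_force=5)

```text
clock: 20.75
tool_pos: [0.671, 0.1708, 0.3715]
eef_rot: [0.703, -0.077, 0.08, -0.703]
contact_force: [-0.0, 0.1, 0.6]
opening: 0.274
```

Call:
arm_command([
  {"dx": 0,"dy": 0,"dz": 0,"wx": 0,"wy": 0,"wz": 0},
  {"dx": 0,"dy": 0,"dz": 0,"wx": 0,"wy": 0,"wz": 0},
  {"dx": 0,"dy": 0,"dz": 0,"wx": 0,"wy": 0,"wz": 0},
  {"dx": 0,"dy": 0,"dz": 0,"wx": 0,"wy": 0,"wz": 0},
  {"dx": 0,"dy": 0,"dz": 0,"wx": 0,"wy": 0,"wz": 0},
], claw=0.4)

```text
clock: 21.25
tool_pos: [0.6709, 0.1706, 0.3714]
eef_rot: [0.703, -0.077, 0.08, -0.703]
contact_force: [-0.4, -0.1, 0.6]
opening: 0.693
```

```bash
python3 -c "
from h import *
st();avg(2);shot('s17',6,(170,260,350,430))"
```

```text
clk 21.25 s_c(mm from shoulder) 28.6 lat -0.2 eye_z-axis -8.3 | F u -0.36 n -0.16 z 0.55 M [-0.0328  0.0072 -0.0226]
avg Fu Fn Fz M s: [ 0.394  -0.0441  0.068   0.0458  0.0047 -0.0304 28.5199] Fu: [0.1745 0.6134] clk 21.35
```

View pics/s17.png

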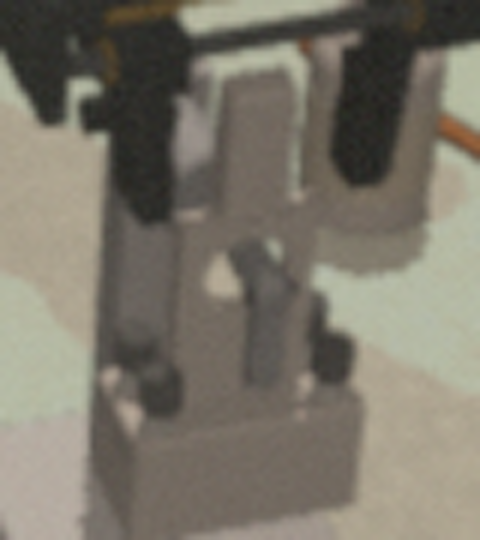

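The fingers are clear on both sides and the carrier hangs on the peg, with the keeper shut in front of it at crop (265,330). Now I'll raise the gripper straight up.

Call:
arm_command([
  {"dx": 0,"dy": -0.005,"dz": 0,"wx": 0,"wy": 0,"wz": 0},
  {"dx": 0,"dy": -0.015,"dz": 0,"wx": 0,"wy": 0,"wz": 0},
  {"dx": 0,"dy": -0.03,"dz": 0,"wx": 0,"wy": 0,"wz": 0},
  {"dx": 0,"dy": -0.05,"dz": 0,"wx": 0,"wy": 0,"wz": 0},
  {"dx": 0,"dy": -0.075,"dz": 0,"wx": 0,"wy": 0,"wz": 0},
])

```text
clock: 21.9
tool_pos: [0.6705, 0.1706, 0.4474]
eef_rot: [0.703, -0.078, 0.079, -0.703]
contact_force: [-0.3, 0.3, 0.2]
opening: 0.699
```

Call:
arm_command([
  {"dx": 0,"dy": -0.02,"dz": -0.01,"wx": 0,"wy": 0,"wz": 0},
  {"dx": 0,"dy": -0.04,"dz": -0.04,"wx": 0,"wy": 0,"wz": 0},
  {"dx": 0,"dy": -0.05,"dz": -0.08,"wx": 0,"wy": 0,"wz": 0},
  {"dx": 0,"dy": -0.05,"dz": -0.12,"wx": 0,"wy": 0,"wz": 0},
  {"dx": 0,"dy": -0.05,"dz": -0.15,"wx": 0,"wy": 0,"wz": 0},
])

```text
clock: 22.4
tool_pos: [0.6369, 0.0216, 0.4981]
eef_rot: [0.703, -0.077, 0.081, -0.702]
contact_force: [0.2, -0.6, -0.3]
opening: 0.701
```

Call:
arm_command([
  {"dx": -0.03,"dy": 0,"dz": -0.03,"wx": 0,"wy": 0,"wz": 0},
  {"dx": -0.06,"dy": 0,"dz": -0.06,"wx": 0,"wy": 0,"wz": 0},
  {"dx": -0.09,"dy": 0,"dz": -0.08,"wx": 0,"wy": 0,"wz": 0},
  {"dx": -0.11,"dy": 0,"dz": -0.09,"wx": 0,"wy": 0,"wz": 0},
  {"dx": -0.12,"dy": 0,"dz": -0.1,"wx": 0,"wy": 0,"wz": 0},
])

```text
clock: 22.9
tool_pos: [0.4964, -0.0469, 0.4973]
eef_rot: [0.703, -0.077, 0.08, -0.702]
contact_force: [-0.2, 0.6, -0.2]
opening: 0.697
```

Call:
arm_command([
  {"dx": 0,"dy": 0,"dz": 0,"wx": 0,"wy": 0,"wz": 0},
  {"dx": 0,"dy": 0,"dz": 0,"wx": 0,"wy": 0,"wz": 0},
  {"dx": 0,"dy": 0,"dz": 0,"wx": 0,"wy": 0,"wz": 0},
  {"dx": 0,"dy": 0,"dz": 0,"wx": 0,"wy": 0,"wz": 0},
  {"dx": 0,"dy": 0,"dz": 0,"wx": 0,"wy": 0,"wz": 0},
])

```text
clock: 23.4
tool_pos: [0.4988, -0.0462, 0.4959]
eef_rot: [-0.703, 0.077, -0.079, 0.703]
contact_force: [-0.4, 0.3, 0.5]
opening: 0.7
```

```bash
python3 -c "
from h import *
st();shot('s18',5,(160,270,340,440));
im=r.snapshot('top');cv2.imwrite('pics/top18.png',im[:,:,::-1])
a=cv2.imread('pics/s18f.png')
shot('s19')
b=cv2.imread('pics/s19f.png');print('motion',cv2.absdiff(a,b)[170:270,350:440].max())
"
```

```text
clk 23.40 s_c(mm from shoulder) -91.9 lat -249.4 eye_z-axis 116.2 | F u -0.50 n 0.20 z 0.51 M [ 0.0397 -0.0377 -0.0031]
motion 9
```

View pics/s18f.png

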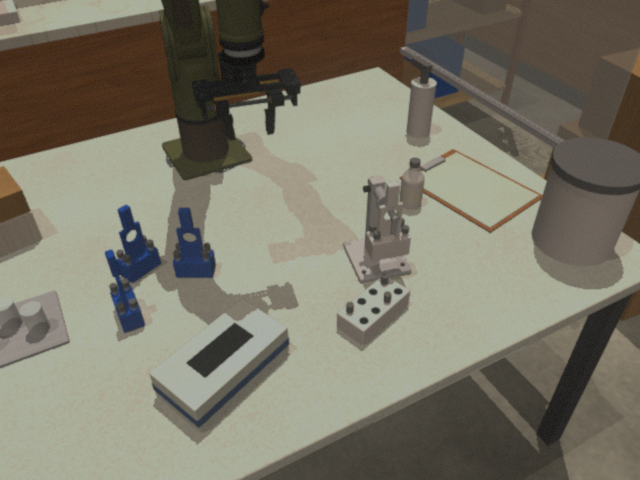

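View pics/s18.png

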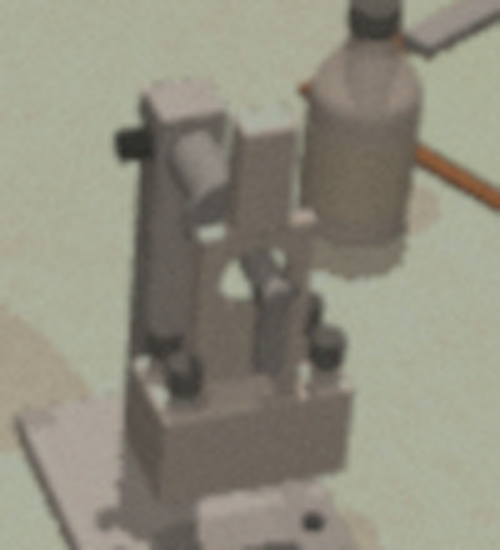

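View pics/top18.png

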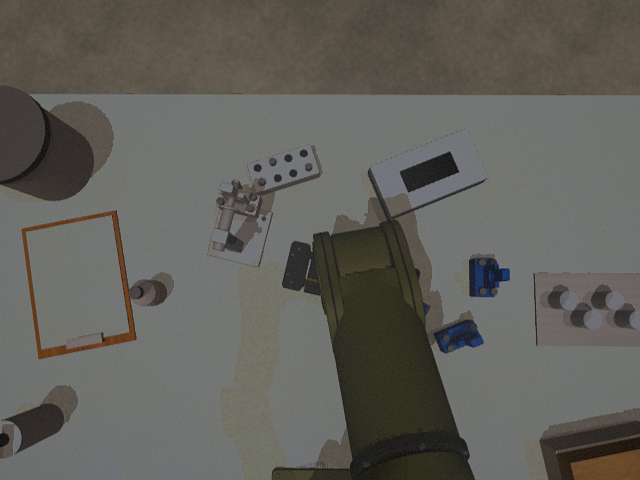

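The carrier hangs level on the peg with the keeper shut in front of it (scene crop 270,330), and the bystanders are where they started. I'll wait about a second, check that it is still, and hand in.

Call:
arm_command([
  {"dx": 0,"dy": 0,"dz": 0,"wx": 0,"wy": 0,"wz": 0},
  {"dx": 0,"dy": 0,"dz": 0,"wx": 0,"wy": 0,"wz": 0},
  {"dx": 0,"dy": 0,"dz": 0,"wx": 0,"wy": 0,"wz": 0},
  {"dx": 0,"dy": 0,"dz": 0,"wx": 0,"wy": 0,"wz": 0},
  {"dx": 0,"dy": 0,"dz": 0,"wx": 0,"wy": 0,"wz": 0},
])

```text
clock: 24.05
tool_pos: [0.4983, -0.0466, 0.496]
eef_rot: [0.703, -0.077, 0.08, -0.703]
contact_force: [0.8, -0.2, -0.2]
opening: 0.705
```

```bash
python3 -c "
from h import *
a=cv2.imread('pics/s18f.png'); o=cv2.imread('pics/scene0.png')
shot('s20');b=cv2.imread('pics/s20f.png');d=cv2.absdiff(a,b).max(2)
print('carrier diff max/mean',d[170:270,350:440].max(),d[170:270,350:440].mean(),'static bg',d[300:400,500:600].max(),d[300:400,500:600].mean())
st();print(r.finish_job())
"
```

```text
carrier diff max/mean 10 2.486222222222222 static bg 21 3.1507
clk 24.10 s_c(mm from shoulder) -92.3 lat -250.0 eye_z-axis 116.3 | F u -0.18 n 0.24 z 0.80 M [ 0.0105  0.0178 -0.0359]
the job is handed in; nothing more can be done
None
```

The white carrier is hanging on the peg behind the shut keeper, and the job was handed in at 24.1 s of the 61 s allowed.

- **Hanging:** I gripped the carrier by its block, threaded the eye over the peg and pushed in until the keeper dropped. The camera showed the keeper hanging in front of the plate.
- **Pull test:** I pulled back against the keeper and held steady for about a second. The wrist force averaged 5.0 to 5.3 N, with single readings of 4.7 to 5.9 N. The plate did not pass the keeper.
- **Release:** I moved back to mid-peg, lowered the carrier onto the peg with about 3 N of load, opened the fingers and withdrew.

**Last checks:** The scene image showed the keeper shut and the carrier hanging level. Changes between pictures about 0.6 s apart were no more than camera noise. The other bench items looked unmoved in both views, except one blue carrier that the arm partly hid from the top camera.

**Disagreements:**
- The wrist moment during the pull suggests up to about 6.4 N on the keeper, against about 5 N from the force reading. Both are within the 3 to 9 N limits.
- The plate met the keeper about 2 mm farther out than I had estimated from the images.

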